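# Mount a toroidal transformer on its chassis stud

## Robot

A 6-joint arm with a two-finger parallel gripper is mounted at the origin on the work surface. World frame = base frame: x ahead of the robot, y to its left, z up, the work surface at z = 0. Lengths are in m, angles in rad, forces in N, time in s.
With the tool pointing down it reaches from about 0.25 to 0.8 m from the base axis. Payload 8.5 kg.
Tool frame: the origin (TCP) lies midway between the tips of the shut fingers; the grasp point (between the pads) lies r.grasp_offset behind it (r.grasp_offset is the distance from the TCP to the grasp point, in m); y points along the fingers, x is the direction in which the jaws open and shut, and the axes are right-handed (so a half turn about y gives the same grasp; the last joint's range is limited). The gripper opens to 85 mm and grips with 20 to 120 N. Pads are 22 mm wide; open, the fingers measure 114 mm over their backs; the gripper's body (76 mm by 85 mm) begins 54 mm behind the grasp point. The pads swing forward as they close: fully open they stand 13 mm farther back than shut.
Start: joints at [1.111, 0.238, -0.013, 1.319, 0, 1.571], TCP at [0.233, 0.47, 0.231] pointing down, gripper open.
Joint ranges: [-2.66, 2.66], [-1.03, 1.9], [-1.14, 1.46], [-1.82, 2.27], [-1.45, 1.34], [-3.14, 3.14]. Speed limits (rad/s): [2.22, 2.22, 2.79, 3.14, 3.14, 3.14].

## Interface

Orientations are given as a 3x3 rotation matrix whose columns are the frame's x, y, z axes.
In Python, from cell import monitor, optics, r, boxes_of, pinpoint gives the robot as it stands.
- The arm moves only by the shell command python3 -m handwheel 'ROWS' [OPENING] [FORCE]. ROWS is text: rows parted by semicolons, each of 4 numbers parted by spaces: the shift along the tool's x, y, z in m, then the turn about the tool's y in degrees. In form: x y z roll; .... A call has 1 to 20 rows; each row is the pose to reach, as a shift and turn from the pose commanded when the call began, along the tool's axes at that moment; what a row does not reach only later rows make up. A row lasts 1/12 s, in which the tool goes at most 41.7 mm and 7.16 degrees, less where a joint would pass 70% of its speed; a pose out of reach is approached as far as the arm can. A call with a gripper value outside its range is refused whole. OPENING is the closure, from 0 (fully open) to 1 (shut), set as the call begins (- or left out, the last holds). The fingers move at their own pace and stop on an object; FORCE is the grip in N (left out, the last holds). Time passes only in rows, so rows that repeat a pose let the fingers close. It gives the time, the measured TCP pose, the force and the opening at its end, in the units of the state.
- monitor.observe(): the state, without advancing time (a new reading comes with each control period).
- optics.capture(name): name is "scene" or "top" or "wrist"; returns the picture (384x512x3 uint8, red, green, blue); there is no depth.
- optics.get_calibration(name): a dict with "fx", "fy", "cx", "cy" (pixels), "rvec" (rotation vector, rad) and "tvec" (3), from world to camera coordinates, as OpenCV has them; the wrist camera has in their place "hand_eye" (4x4, takes a point from camera to tool coordinates, whose origin is the TCP and whose axes are the tool frame's). Camera axes: x right, y down, z forward; pixel columns grow to the right and rows downward; lengths in m; the calibration is good to about 2 mm. A picture is of the moment at which its call begins: read the wrist's pose just before it. get_calibration takes no time and is no camera call.
- r.sign_off(): hands the job in, once; it reports no verdict.
Trained networks look in the newest picture that a camera, given by its name, has taken for a name from the list of things; names that differ only in an ending like _2 or _b are one class to them, and where a whole thing is asked for, a point or a joint stands for the part that bears it (a point fixed in the world has none). Each returns a list of dicts, best first, with "conf" (0 to 1); they miss things now and then, are a little off and sometimes report something else, mostly with a low value. They report only what shows in the picture. A call takes as long as a camera call. They do not tell look-alikes from the thing itself.
- boxes_of(camera, name): "location" ([row, column] in pixels, amid what is visible of it).
- pinpoint(camera, name): "location" ([row, column] in pixels: a listed point, or the origin of a listed thing).
The state is a dict: "time": time; "joint_pos": joint angles; "joint_vel": joint speeds; "tau": joint torques, N m; "tcp_pos": TCP position; "tcp_rot": TCP orientation; "ft_force": force on the tool from outside, world axes, zero at the start; "wrist_torque": the same for the moment, N m; "grip_width": finger opening in m.
Only numpy, scipy, OpenCV 4.12 (cv2) and the standard library are available. Lean on these libraries where they do the work, as an engineer would, in place of code of your own. Each camera call takes 0.05 s, during which the arm holds its last target.

## Task

Put the transformer's mounting together on the chassis stud: first the large rubber pad, then the ring-shaped transformer, then the small rubber pad, and last the dished steel plate with its hollow side up, each threaded over the stud and lying flat on the one below. Lower the transformer into place gently, without letting it drop, and leave the other things on the bench where they are.

Things in the scene. Friction and masses are not known exactly. Their poses are not given: they have to be found in the camera images.
- stud_foot (a point): Target: foot of the only threaded stud (8 mm thick, rounded tip, 51 mm tall along +z), at the top of the floor of a fixed bare aluminium chassis tray, 180 mm along x, 220 mm along y, floor 13 mm above the bench. Clear for 70 mm round the stud; then a 12 mm lip all round, a 44 mm panel 99 mm off at +x, and a green circuit board with parts 40 mm high 87 mm off at -y.
- pad_large_mid (a point): The large rubber pad: flat black ring, 62 mm outside, hole 22 mm, 6 mm thick, 22 g, lying on the grey bench mat (3 mm thick). Point at its centre (in the hole), half-way up; z is its axis.
- transformer_mid (a point): The toroidal transformer: thick ring wrapped in amber tape, 62 mm outside, hole 24 mm, 28 mm high, about 0.4 kg. Point at its centre (in the hole), half-way up; z is its axis. A black tag strip, 24 mm wide and 12 mm high, sticks out 4 mm from its side at +x, so grip it across y.
- pad_small_mid (a point): The small rubber pad: flat black ring, 48 mm outside, hole 20 mm, 6 mm thick, 14 g, lying on the bench mat. Point at its centre (in the hole), half-way up; z is its axis.
- dish_mid (a point): The dished plate: round steel plate, 44 mm outside, 6 mm high, with a 4 mm wide raised rim round a 2 mm thick sunken web with a 15 mm hole; 30 g. It lies hollow side up. Point at its centre (in the hole), half the height of the rim; z is its axis and points out of the hollow side.
- tip_cleaner: Not to be moved: round dark steel tin with brass wool on top, 68 mm across, 46 mm high. Origin under its centre.
- flux_tin: Not to be moved: closed flat aluminium tin without a hole, 58 mm across, 21 mm high. Origin under its centre.
- screwdriver: Not to be moved: screwdriver with a black handle, 170 mm long, lying along its x in front of the robot. Origin under it.
There are look-alikes about, which are no part of the job. There is more than one size of the part that bears transformer_mid; the job needs the largest.

How it is judged:
On the way, in this order (a step that is already met when the one before it is completed fails the run):
1. the large rubber pad lies flat on the chassis floor, round the stud (z of pad_large_mid in the frame of stud_foot between 0 and 0.006 m and horizontal distance between pad_large_mid and stud_foot below 0.01 m and angle between pad_large_mid's own z axis and vertical below 0.08 rad), for 0.2 s.
2. the transformer lies on the large pad, round the stud (z of transformer_mid in the frame of stud_foot between 0.017 and 0.023 m and horizontal distance between transformer_mid and stud_foot below 0.01 m and angle between transformer_mid's own z axis and vertical below 0.08 rad), for 0.2 s.
3. the small rubber pad lies on the transformer, round the stud (z of pad_small_mid in the frame of stud_foot between 0.034 and 0.04 m and horizontal distance between pad_small_mid and stud_foot below 0.01 m and angle between pad_small_mid's own z axis and vertical below 0.08 rad), for 0.2 s.
At the end, for the whole second after the job is handed in: Round the stud from below: large pad, transformer, small pad, dished plate (hollow up); each within 3 mm of its height in the stack and 0.08 rad of level, the plate centred within 6 mm and the others within 10 mm; all released and at rest (all of step 1 and all of step 2 and all of step 3 and linear speed of each of pad_large, transformer, pad_small, dish below 0.02 m/s and z of dish_mid in the frame of stud_foot between 0.04 and 0.046 m and horizontal distance between dish_mid and stud_foot below 0.006 m and angle between dish_mid's own z axis and vertical below 0.08 rad); the robot touches nothing.
It fails at once if the tip cleaner, the flux tin or the screwdriver was moved by more than 30 mm (distance of any of tip_cleaner, flux_tin, screwdriver from where it was at the start of the episode above 0.03 m).
It fails at once if the transformer was dropped: falling freely at more than 0.6 m/s (a fall of about 2 cm) (contact force between transformer and anything else below 0.05 N and linear speed of transformer above 0.6 m/s).
It also fails if it takes over 118 s, if anything falls off the work surface, if the arm or the gripper's body presses on something with over 40 N, if the wrist force passes 120 N, or if a joint passes its speed limit or range.

## Working session

There is one attempt and no reset: what is moved stays moved. The work goes in short steps, Python scripts to look and compute and a shell command to move; the robot and the scene stay as the last step left them, time stands still between calls to the robot, and variables do not carry over. Pictures are saved under pics/ and viewed, and the job is handed in when it is done.

```bash
ls; mkdir -p pics
cat > h.py <<'E'
import numpy as np, cv2
from cell import monitor, optics, r, boxes_of, pinpoint
def save(im,n): cv2.imwrite('pics/'+n+'.png',cv2.cvtColor(im,cv2.COLOR_RGB2BGR))
E
python3 - <<'E'
from h import *
np.set_printoptions(precision=4,suppress=True)
s=monitor.observe(); print({k:np.round(v,4) for k,v in s.items()}); print(r.grasp_offset)
for n in ["scene","top"]:
    im=optics.capture(n); save(im,n+'0'); c=optics.get_calibration(n); print(n,c)
    for t in ["stud_foot","pad_large_mid","transformer_mid","pad_small_mid","dish_mid","tip_cleaner","flux_tin","screwdriver"]:
        print(t,[(np.round(d['location'],1),round(d['conf'],2)) for d in pinpoint(n,t)])
print(optics.get_calibration("wrist"))
E
```

```text
pics
{'time': np.float64(0.0), 'joint_pos': array([ 1.111 ,  0.2388, -0.0142,  1.3192,  0.    ,  1.5708]), 'joint_vel': array([-0.0011, -0.0003,  0.0002,  0.0003,  0.0007,  0.002 ]), 'tau': array([  0.0023, -53.8779,  34.6437,   0.0184,   0.0001,   0.    ]), 'tcp_pos': array([0.2328, 0.4701, 0.2307]), 'tcp_rot': array([[ 0.4438, -0.0006, -0.8961],
       [ 0.8961, -0.0012,  0.4438],
       [-0.0014, -1.    ,  0.    ]]), 'ft_force': array([0.0767, 0.2308, 0.1793]), 'wrist_torque': array([-0.022 , -0.0032, -0.014 ]), 'grip_width': np.float64(0.0853)}
0.0187
scene {'fx': 401.7933882627768, 'fy': 401.7933882627768, 'cx': 251.02716946401685, 'cy': 183.61110945598705, 'rvec': array([ 2.0716,  1.3327, -0.5019]), 'tvec': array([-0.2005, -0.2946,  1.5521])}
stud_foot [(array([214.5, 285.3]), 0.76), (array([242.9, 163.3]), 0.75)]
pad_large_mid [(array([242. , 163.1]), 0.86), (array([157. , 312.2]), 0.46)]
transformer_mid [(array([239.6, 109.4]), 0.83), (array([274.7, 117.8]), 0.75), (array([214.4, 116.6]), 0.54)]
pad_small_mid [(array([152.5, 366.3]), 0.45)]
dish_mid [(array([159.4, 312.7]), 0
[... 342 characters left out ...]
array([155.2, 228. ]), 0.72)]
pad_large_mid [(array([167.2, 349.7]), 0.79)]
transformer_mid [(array([188.8, 402.7]), 0.88), (array([149.2, 400.2]), 0.64), (array([226.5, 391.7]), 0.58)]
pad_small_mid [(array([192.1, 102.6]), 0.55)]
dish_mid [(array([219.4, 162. ]), 0.53)]
tip_cleaner [(array([217.2, 343.2]), 0.76)]
flux_tin [(array([170.7, 145.8]), 0.62)]
screwdriver [(array([215.4, 258.3]), 0.57)]
{'fx': 322.95859801935626, 'fy': 322.95859801935626, 'cx': 256.07989410351524, 'cy': 191.27729412937302, 'hand_eye': array([[ 1.    , -0.0007, -0.0002,  0.0001],
       [-0.    , -0.3209,  0.9471, -0.1429],
       [-0.0008, -0.9471, -0.3209,  0.0825],
       [ 0.    ,  0.    ,  0.    ,  1.    ]])}
```

View pics.

View pics/scene0.png

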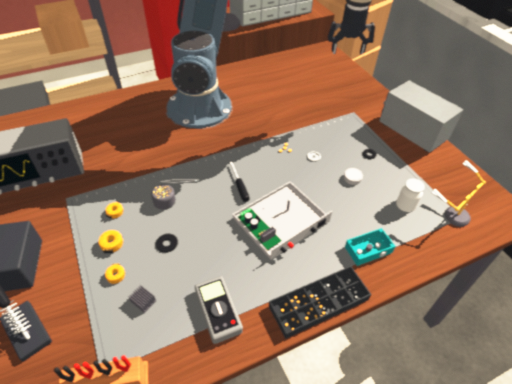

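View pics/top0.png

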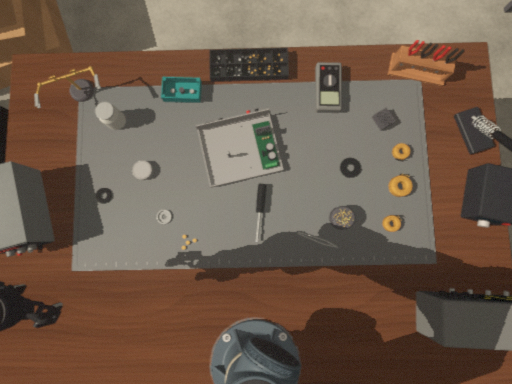

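Run:
```python
import cv2
im=cv2.imread('pics/top0.png')
a=cv2.resize(im[120:260,310:440],None,fx=4.2,fy=4.2,interpolation=cv2.INTER_CUBIC);cv2.imwrite('pics/top0a.png',a)
a=cv2.resize(im[80:260,70:290],None,fx=3.3,fy=3.3,interpolation=cv2.INTER_CUBIC);cv2.imwrite('pics/top0b.png',a)
```

```text
(no output)
```

View pics/top0a.png

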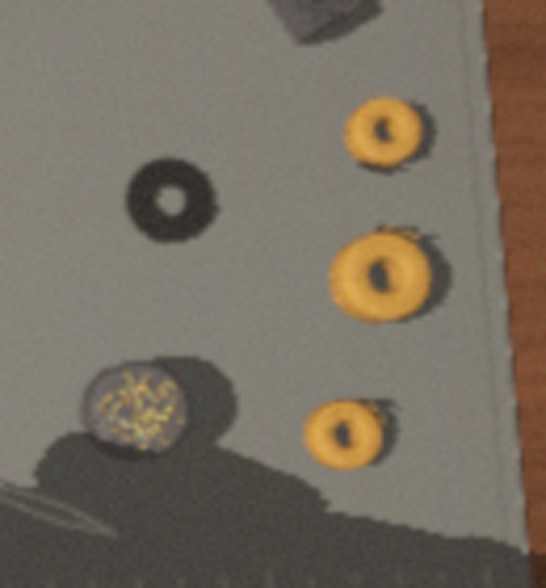

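View pics/top0b.png

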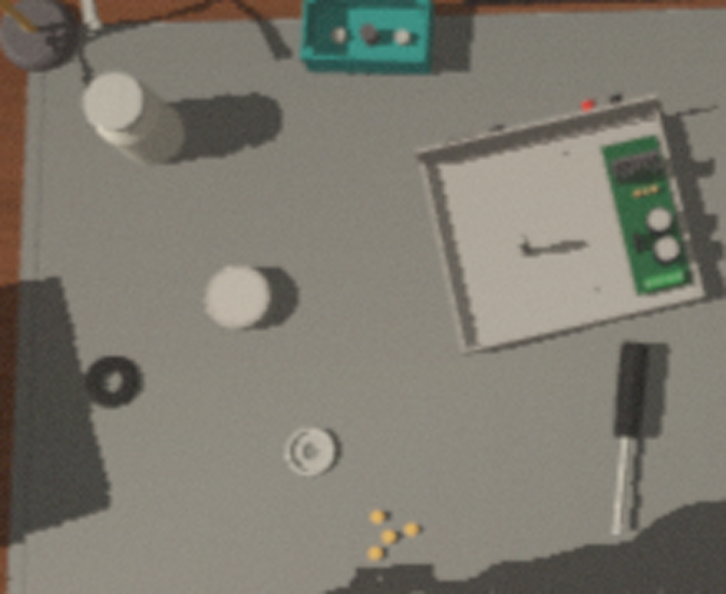

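```bash
cat >> h.py <<'E'
np.set_printoptions(precision=4,suppress=True)
def ray(cam,px,st=None):
    c=optics.get_calibration(cam)
    d=np.array([(px[1]-c['cx'])/c['fx'],(px[0]-c['cy'])/c['fy'],1.])
    if cam=='wrist':
        H=np.array(c['hand_eye']);R=np.array(st['tcp_rot'])
        o=R@H[:3,3]+np.array(st['tcp_pos']); return o,R@H[:3,:3]@d
    R=cv2.Rodrigues(np.array(c['rvec']))[0];t=np.array(c['tvec'])
    return -R.T@t,R.T@d
def atz(cam,px,z,st=None):
    o,d=ray(cam,px,st);return o+d*(z-o[2])/d[2]
def tool(st,target):
    # shift in tool axes to bring TCP to target
    return np.array(st['tcp_rot']).T@(np.array(target)-np.array(st['tcp_pos']))
def proj(cam,P,st=None):
    c=optics.get_calibration(cam);P=np.array(P,float)
    if cam=='wrist':
        H=np.array(c['hand_eye']);R=np.array(st['tcp_rot'])
        q=H[:3,:3].T@(R.T@(P-np.array(st['tcp_pos']))-H[:3,3])
    else:
        q=cv2.Rodrigues(np.array(c['rvec']))[0]@P+np.array(c['tvec'])
    return np.array([c['cy']+c['fy']*q[1]/q[2],c['cx']+c['fx']*q[0]/q[2]])
E
python3 - <<'E'
from h import *
P={'stud':((155.2,228),(214.5,285.3),.013),'padL':((167.2,349.7),(242,163.1),.006),'tr_mid':((185.5,401),(239.6,109.4),.017),
'trA':((151.5,402),(214,116),.014),'trB':((223.5,392),(274,117),.014),'padS':((195,104),(153.5,369),.006),'dish':((216,164.5),(156,314),.006),'tip':((217,343),(200,164.8),.0),'flux':((170.7,145.8),(177,350),.0)}
for k,(a,b,z) in P.items(): print(k,atz('top',a,z)[:2],atz('scene',b,z)[:2])
E
```

```text
stud [0.6022 0.0658] [0.6089 0.0508]
padL [ 0.5585 -0.2969] [ 0.5502 -0.3043]
tr_mid [ 0.4983 -0.4407] [ 0.4894 -0.4379]
trA [ 0.6008 -0.4525] [ 0.4042 -0.4022]
trB [ 0.3881 -0.4076] [ 0.6033 -0.4421]
padS [0.4916 0.4377] [0.4875 0.4419]
dish [0.425  0.2564] [0.4212 0.2623]
tip [ 0.4107 -0.2704] [ 0.3984 -0.2552]
flux [0.5634 0.3157] [0.5498 0.3228]
```

Look-alikes, by top-camera pixel (row, col):
- **Transformer:** three amber rings at (151,402), (186,401) and (223,392). The middle one is clearly the largest, and it is the one I want.
- **Large pad:** black ring at (167,350), wider than the ring at (195,104), which is the small pad.
- **Dish:** the ring with a hole at (216,164). The flux tin at (170,145) has no hole.
- **Stud:** its tip and shadow show in the tray near (155,230).

I'll go above the large pad and take a close look.

Run:
```python
from h import *
s=monitor.observe(); print(tool(s,[0.555,-0.30,0.15]))
```

```text
[-0.5475  0.0813 -0.6305]
```

```bash
python3 -m handwheel '-0.547 0.03 -0.63 90; -0.547 0.03 -0.63 90; -0.547 0.03 -0.63 90; -0.547 0.03 -0.63 90; -0.547 0.03 -0.63 90; -0.547 0.03 -0.63 90; -0.547 0.03 -0.63 90; -0.547 0.03 -0.63 90; -0.547 0.03 -0.63 90; -0.547 0.03 -0.63 90; -0.547 0.03 -0.63 90; -0.547 0.03 -0.63 90; -0.547 0.03 -0.63 90; -0.547 0.03 -0.63 90; -0.547 0.03 -0.63 90; -0.547 0.03 -0.63 90; -0.547 0.03 -0.63 90; -0.547 0.03 -0.63 90; -0.547 0.08 -0.63 90; -0.547 0.08 -0.63 90' 0 20
python3 - <<'E'
from h import *
s=monitor.observe(); print(s['time'],s['tcp_pos'],s['tcp_rot'],s['joint_pos'])
im=optics.capture('wrist');save(im,'w1')
E
```

```text
time: 2.57
tcp_pos: [0.5505, -0.2889, 0.1605]
tcp_rot: [[0.896, 0.003, 0.444], [-0.444, -0.001, 0.896], [0.003, -1.0, -0.0]]
ft_force: [0.2, 0.6, 0.0]
grip_width: 0.0858
2.5667 [ 0.5505 -0.2889  0.1605] [[ 0.8958  0.0026  0.4445]
 [-0.4445 -0.0014  0.8958]
 [ 0.0029 -1.     -0.0001]] [-0.4833  0.4303  0.0886  1.2261 -0.      1.5481]
```

View pics/w1.png

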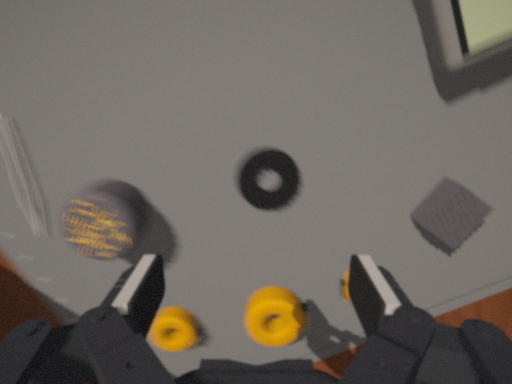

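The black pad sits at about (179,269), with the three amber rings below it and the largest in the middle at (317,275). The frame is blurred by motion, so I'll measure on a steady one.

```bash
cat >> h.py <<'E'
def blob(cam,mask,px,z,st):
    n,l,stt,cen=cv2.connectedComponentsWithStats(mask.astype(np.uint8))
    k=l[int(px[0]),int(px[1])]
    if k==0:
        d=np.where(l>0); j=np.argmin((d[0]-px[0])**2+(d[1]-px[1])**2); k=l[d[0][j],d[1][j]]
    cs,_=cv2.findContours((l==k).astype(np.uint8),cv2.RETR_EXTERNAL,cv2.CHAIN_APPROX_NONE)
    c=max(cs,key=cv2.contourArea)[:,0,:]
    P=np.array([atz(cam,(p[1],p[0]),z,st)[:2] for p in c])
    (a,b),rr=cv2.minEnclosingCircle(P.astype(np.float32))
    A=np.c_[2*P,np.ones(len(P))];q=np.linalg.lstsq(A,(P**2).sum(1),rcond=None)[0]
    return np.array(q[:2]),np.sqrt(q[2]+q[0]**2+q[1]**2)*2,2*rr
E
python3 - <<'E'
from h import *
s=monitor.observe(); im=optics.capture('wrist');save(im,'w2'); print(s['tcp_pos'])
g=im.max(2); 
for th in (50,60,70): print(th,blob('wrist',g<th,(179,247),.008,s))
for n in ("pad_large_mid","transformer_mid"): print([(d['location'],d['conf']) for d in pinpoint('wrist',n)])
a=pinpoint('wrist',"pad_large_mid")[0]['location']; print(atz('wrist',a,.006,s))
E
```

```text
[ 0.5507 -0.2931  0.1541]
50 (array([ 0.5563, -0.2957]), np.float64(0.057838213923133326), 0.059703998267650604)
60 (array([ 0.5563, -0.2956]), np.float64(0.05909877331124651), 0.061238788068294525)
70 (array([ 0.5563, -0.2958]), np.float64(0.059999930399356506), 0.06272272020578384)
[([174.8, 265.0], 0.87)]
[([326.5, 166.8], 0.7), ([319.1, 269.7], 0.64)]
[ 0.5581 -0.2966  0.006 ]
```

View pics/w2.png

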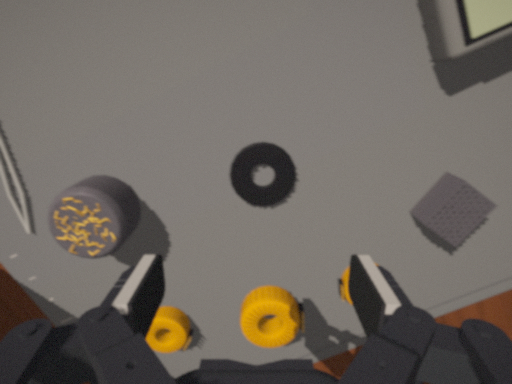

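The pad measures about 61 mm across, so it is the large pad. Its centre is (0.556,-0.296). I'll descend on it with the fingers partly closed.

Run:
```python
from h import *
s=monitor.observe(); print(s['time'],s['tcp_pos'],tool(s,[0.5563,-0.2957,0.03]))
```

```text
2.8167 [ 0.549  -0.2861  0.16  ] [ 0.011   0.13   -0.0054]
```

```bash
python3 -m handwheel '0 0 0 0; 0 0 0 0; 0 0 0 0; 0 0 0 0' 0.18
python3 - <<'E'
from h import *
for i in range(5):
    s=monitor.observe(); im=optics.capture('wrist'); g=im.max(2)
    print(s['time'],s['tcp_pos'],s['joint_pos'],s['joint_vel'],blob('wrist',g<60,(179,247),.008,s)[0],s['grip_width'])
E
```

```text
time: 3.15
tcp_pos: [0.5495, -0.2856, 0.1612]
tcp_rot: [[0.897, 0.001, 0.443], [-0.443, -0.001, 0.897], [0.001, -1.0, -0.0]]
ft_force: [0.3, -0.2, 0.7]
grip_width: 0.0702
3.15 [ 0.5495 -0.2856  0.1612] [-0.4792  0.427   0.085   1.2274 -0.0001  1.5503] [-0.0026  0.0057  0.0012 -0.0013  0.     -0.0013] [ 0.557  -0.2963] 0.07018122060494478
3.2 [ 0.5495 -0.2857  0.161 ] [-0.4795  0.4273  0.085   1.2274 -0.0001  1.5503] [-0.0017  0.0072 -0.001  -0.0007 -0.0015  0.0002] [ 0.557  -0.2964] 0.07002377575183051
3.25 [ 0.5495 -0.2858  0.1608] [-0.4796  0.4276  0.0851  1.2274 -0.0001  1.5502] [-0.0052  0.006  -0.0011 -0.0021  0.0013  0.0002] [ 0.557  -0.2964] 0.07023653939041355
3.3 [ 0.5494 -0.2859  0.1607] [-0.4798  0.4279  0.0851  1.2273 -0.0001  1.5503] [-0.0048  0.0051 -0.0004 -0.0011  0.0015 -0.0009] [ 0.557  -0.2964] 0.0694136653159482
3.35 [ 0.5494 -0.286   0.1605] [-0.48    0.4282  0.0851  1.2273 -0.0001  1.5503] [-0.0039  0.0042  0.0014 -0.0002 -0.0009 -0.0008] [ 0.5571 -0.2964] 0.07025550411022828
```

Run:
```python
from h import *
s=monitor.observe(); print(tool(s,[0.557,-0.2964,0.02]))
```

```text
[ 0.0114  0.1404 -0.0058]
```

```bash
python3 -m handwheel '0.011 0.035 -0.006 0; 0.011 0.07 -0.006 0; 0.011 0.1 -0.006 0; 0.011 0.125 -0.006 0; 0.011 0.14 -0.006 0; 0.011 0.14 -0.006 0; 0.011 0.14 -0.006 0; 0.011 0.14 -0.006 0' 0.18 20
python3 - <<'E'
from h import *
s=monitor.observe(); im=optics.capture('wrist');save(im,'w3'); print(tool(s,[0.557,-0.2964,0.0]))
E
```

```text
time: 4.07
tcp_pos: [0.5572, -0.2969, 0.0214]
tcp_rot: [[0.896, 0.001, 0.444], [-0.444, -0.001, 0.896], [0.001, -1.0, -0.0]]
ft_force: [-0.7, 0.6, 0.5]
grip_width: 0.07
[-0.0005  0.0214  0.0004]
```

View pics/w3.png

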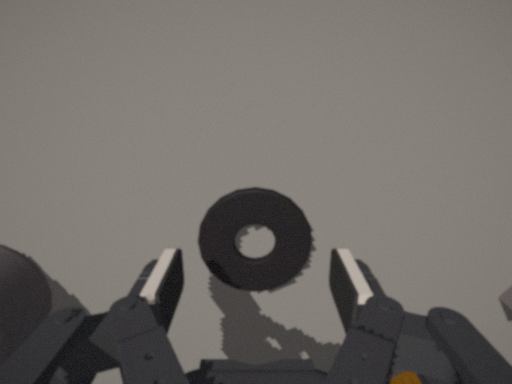

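The pad is centred between the jaws at (241,256). I'll go down slowly.

```bash
python3 -m handwheel '0 0.01 0 0; 0 0.018 0 0; 0 0.021 0 0; 0 0.022 0 0; 0 0.022 0 0'
python3 - <<'E'
from h import *
s=monitor.observe(); im=optics.capture('wrist');save(im,'w4'); g=im.max(2); print(s['tcp_pos'],[blob('wrist',g<t,(265,256-45),.008,s) for t in (50,60)])
E
```

```text
time: 4.53
tcp_pos: [0.5562, -0.2964, -0.0023]
tcp_rot: [[0.896, -0.001, 0.444], [-0.444, 0.0, 0.896], [-0.001, -1.0, -0.0]]
ft_force: [-0.2, 0.4, -0.0]
grip_width: 0.0702
[ 0.5562 -0.2964 -0.0023] [(array([ 0.557 , -0.2958]), np.float64(0.060418551170954446), 0.062253259122371674), (array([ 0.5569, -0.2958]), np.float64(0.061035853363709786), 0.0626433938741684)]
```

View pics/w4.png

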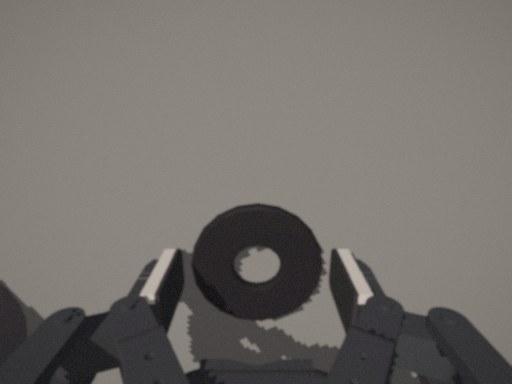

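Still aligned. Closing now.

```bash
python3 -m handwheel '0 0 0 0; 0 0 0 0; 0 0 0 0; 0 0 0 0; 0 0 0 0; 0 0 0 0' 0.45 25
python3 - <<'E'
from h import *
s=monitor.observe(); print(s['tcp_pos'],s['ft_force'])
E
python3 -m handwheel '0 -0.003 0 0; 0 -0.01 0 0; 0 -0.025 0 0; 0 -0.04 0 0; 0 -0.04 0 0'
python3 - <<'E'
from h import *
s=monitor.observe(); im=optics.capture('wrist');save(im,'w5'); print(s['tcp_pos'],s['grip_width'])
E
```

```text
time: 5.08
tcp_pos: [0.5568, -0.2967, -0.0014]
tcp_rot: [[0.896, 0.001, 0.444], [-0.444, -0.0, 0.896], [0.001, -1.0, -0.0]]
ft_force: [0.6, -0.3, 4.2]
grip_width: 0.0596
[ 0.5568 -0.2967 -0.0014] [ 0.5629 -0.2951  4.1516]
time: 5.5
tcp_pos: [0.5579, -0.2973, 0.0412]
tcp_rot: [[0.896, 0.003, 0.444], [-0.444, -0.002, 0.896], [0.004, -1.0, -0.0]]
ft_force: [0.2, 0.0, -0.2]
grip_width: 0.0599
[ 0.5579 -0.2973  0.0412] 0.059884658517712935
```

View pics/w5.png

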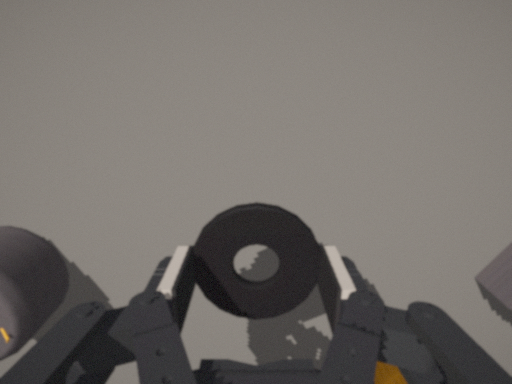

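The large pad is held and level, at (262,256). Next I'll go to the tray and look at the stud.

Run:
```python
from h import *
s=monitor.observe(); print(tool(s,[0.605,0.13,0.16]))
```

```text
[-0.1466 -0.1206  0.4037]
```

```bash
python3 -m handwheel '0 -0.04 0 0; -0.01 -0.08 0.01 -3; -0.02 -0.12 0.03 -6; -0.03 -0.12 0.06 -10; -0.04 -0.12 0.1 -15; -0.055 -0.12 0.14 -20; -0.07 -0.12 0.18 -25; -0.085 -0.12 0.22 -30; -0.1 -0.12 0.26 -31; -0.115 -0.12 0.3 -31; -0.13 -0.12 0.34 -31; -0.14 -0.12 0.375 -31; -0.147 -0.12 0.4 -31; -0.147 -0.12 0.404 -31; -0.147 -0.12 0.404 -31; -0.147 -0.12 0.404 -31; -0.147 -0.12 0.404 -31'
python3 - <<'E'
from h import *
s=monitor.observe(); im=optics.capture('wrist');save(im,'w6'); print(s['tcp_pos'],s['tcp_rot'],s['grip_width'])
print([(d['location'],d['conf'],atz('wrist',d['location'],.013,s)) for d in pinpoint('wrist','stud_foot')])
E
```

```text
time: 6.97
tcp_pos: [0.6037, 0.1295, 0.1578]
tcp_rot: [[0.997, -0.001, -0.08], [0.08, -0.001, 0.997], [-0.001, -1.0, -0.0]]
ft_force: [-0.3, 0.1, -0.3]
grip_width: 0.0595
[0.6037 0.1295 0.1578] [[ 0.9968 -0.0009 -0.0801]
 [ 0.0801 -0.0006  0.9968]
 [-0.001  -1.     -0.0005]] 0.059492291199160226
[([240.9, 244.1], 0.83, array([0.5971, 0.0619, 0.013 ]))]
```

View pics/w6.png

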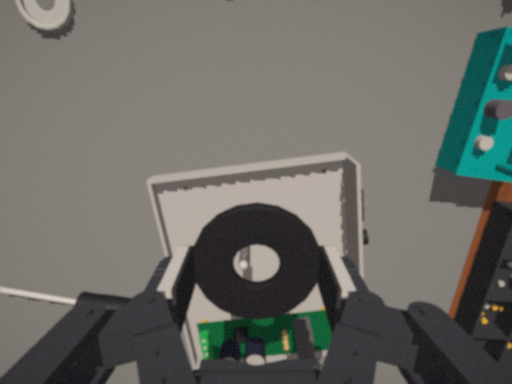

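The held pad hides the stud; only something at about (262,243) shows through its hole. I'll shift along -y for a clear view.

```bash
python3 -m handwheel '0 0 -0.04 0; 0 0 -0.08 0; 0 0 -0.11 0; 0 0 -0.13 0; 0 0 -0.13 0; 0 0 -0.13 0'
python3 - <<'E'
from h import *
s=monitor.observe(); im=optics.capture('wrist');save(im,'w7'); print(s['tcp_pos'])
for n in("stud_foot","pad_large_mid"):print([(d['location'],d['conf'],atz('wrist',d['location'],.013,s)) for d in pinpoint('wrist',n)])
save(cv2.resize(im[60:220,150:370],None,fx=3.5,fy=3.5,interpolation=cv2.INTER_CUBIC),'w7b')
E
```

```text
time: 7.57
tcp_pos: [0.6144, -0.0009, 0.1583]
tcp_rot: [[0.997, 0.0, -0.077], [0.077, 0.0, 0.997], [0.0, -1.0, 0.0]]
ft_force: [0.2, -0.1, -0.5]
grip_width: 0.0592
[ 0.6144 -0.0009  0.1583]
[([105.6, 244.3], 0.91, array([0.5995, 0.0613, 0.013 ]))]
[]
```

View pics/w7.png

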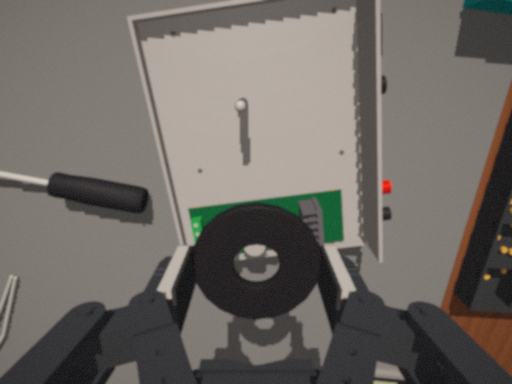

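View pics/w7b.png

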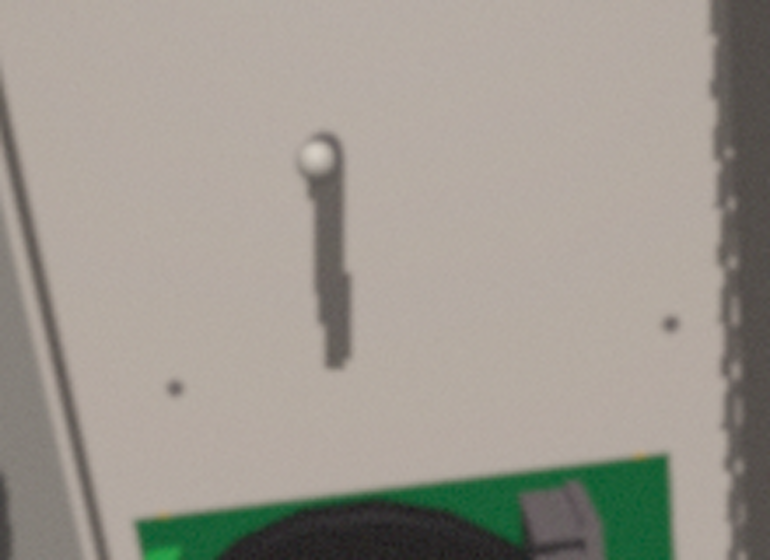

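The view runs almost straight down the stud: tip at (104,241), foot about (105,244). I'll triangulate it from the other views.

Run:
```python
from h import *
s=monitor.observe(); print(s['tcp_pos'])
t=atz('wrist',(104.3,240.9),.062,s);print('tip',t); print('foot',atz('wrist',(104,243.7),.013,s))
T=np.array
for p in (t[:2],): print(proj('top',[*p,.064]),proj('top',[*p,.013]),proj('scene',[*p,.064]),proj('scene',[*p,.013]),proj('wrist',[*p,.013],s))
im=optics.capture('top');save(cv2.resize(im[110:190,190:300],None,fx=6,fy=6,interpolation=cv2.INTER_CUBIC),'t2')
im=cv2.cvtColor(cv2.imread('pics/scene0.png'),cv2.COLOR_BGR2RGB);save(cv2.resize(im[170:270,220:340],None,fx=6,fy=6,interpolation=cv2.INTER_CUBIC),'s2')
```

```text
[0.6144 0.0015 0.1582]
tip [0.5983 0.0679 0.062 ]
foot [0.5987 0.065  0.013 ]
[152.4416 225.9972] [156.4805 227.3333] [199.0369 290.1439] [210.1071 288.6825] [100.5327 243.4737]
```

View pics/s2.png

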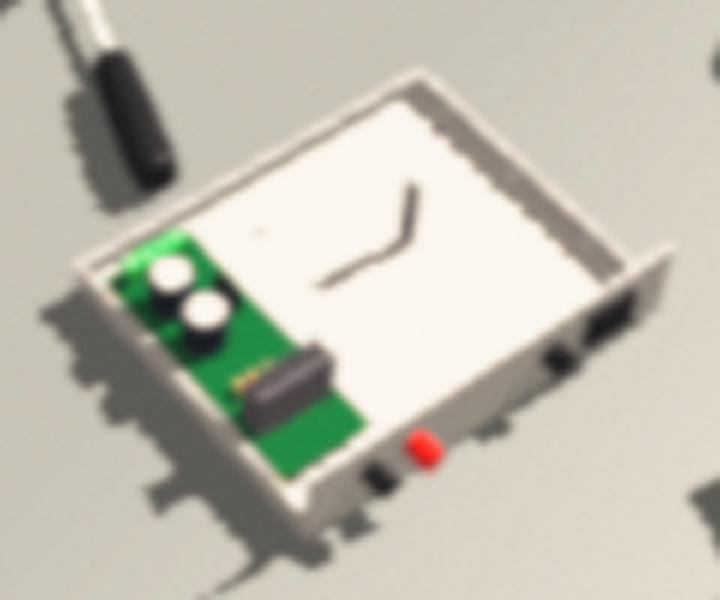

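Run:
```python
from h import *
s=monitor.observe(); im=optics.capture('wrist');save(im,'w8'); print(s['tcp_pos'],s['joint_vel'].round(3))
g=im.astype(int); sub=g[85:125,225:265].sum(2)
save(cv2.resize(im[80:180,200:300],None,fx=6,fy=6,interpolation=cv2.INTER_CUBIC),'w8b')
```

```text
[0.6145 0.0018 0.1582] [ 0.008  0.002  0.    -0.002 -0.002 -0.002]
```

View pics/w8b.png

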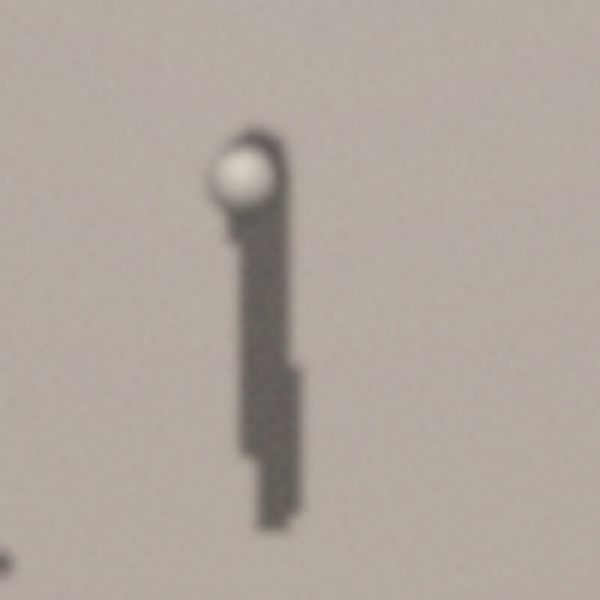

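View pics/w8.png

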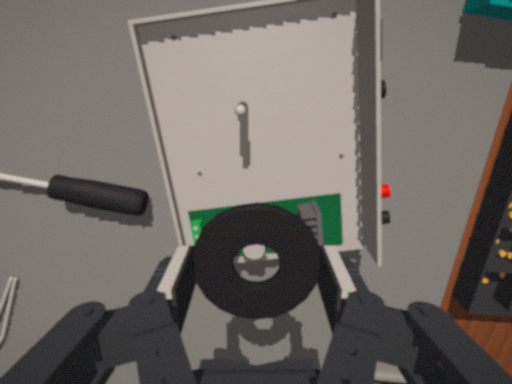

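Run:
```python
from h import *
s=monitor.observe(); print(s['tcp_pos']); im=optics.capture('wrist')
t=atz('wrist',(109.5,240.5),.064,s);f=atz('wrist',(105.3,243),.013,s);print(t,f)
g=im.max(2); b=blob('wrist',(g<55)&(np.arange(384)[:,None]<318)&(np.arange(384)[:,None]>200),(290,256),s['tcp_pos'][2]+.0104,s);print(b)
h=cv2.findContours((g>70).astype(np.uint8),cv2.RETR_LIST,cv2.CHAIN_APPROX_NONE)
c=atz('wrist',(263,257),s['tcp_pos'][2]+.0104,s);print('hole px centre',c, tool(s,[t[0],t[1],s['tcp_pos'][2]]), tool(s,[c[0],c[1],s['tcp_pos'][2]]))
```

```text
[0.6145 0.002  0.1582]
[0.5984 0.0649 0.064 ] [0.5982 0.0643 0.013 ]
(array([ 0.6155, -0.0036]), np.float64(0.07170392035611488), 0.09099239110946655)
hole px centre [0.615  0.0044 0.1686] [-0.0109  0.      0.064 ] [0.0007 0.     0.0024]
```

The stud is at about (0.598,0.065). I'll move the pad above it and check through the hole.

```bash
python3 -m handwheel '-0.007 0.02 0.035 0; -0.011 0.04 0.06 0; -0.011 0.06 0.063 0; -0.011 0.07 0.063 0; -0.011 0.075 0.063 0; -0.011 0.075 0.063 0; -0.011 0.075 0.063 0; -0.011 0.075 0.063 0'
python3 - <<'E'
from h import *
s=monitor.observe(); im=optics.capture('wrist');save(im,'w9'); print(s['tcp_pos']); print(proj('wrist',[.5983,.0646,.064],s),proj('wrist',[.5983,.0646,.013],s))
save(cv2.resize(im[180:340,160:350],None,fx=4,fy=4,interpolation=cv2.INTER_CUBIC),'w9b')
E
```

```text
time: 8.53
tcp_pos: [0.5994, 0.0625, 0.0842]
tcp_rot: [[0.997, 0.002, -0.08], [0.08, -0.0, 0.997], [0.002, -1.0, -0.0]]
ft_force: [-0.6, -0.1, -0.8]
grip_width: 0.0595
[0.5994 0.0625 0.0842]
[234.204  253.9465] [201.9842 254.3301]
```

View pics/w9b.png

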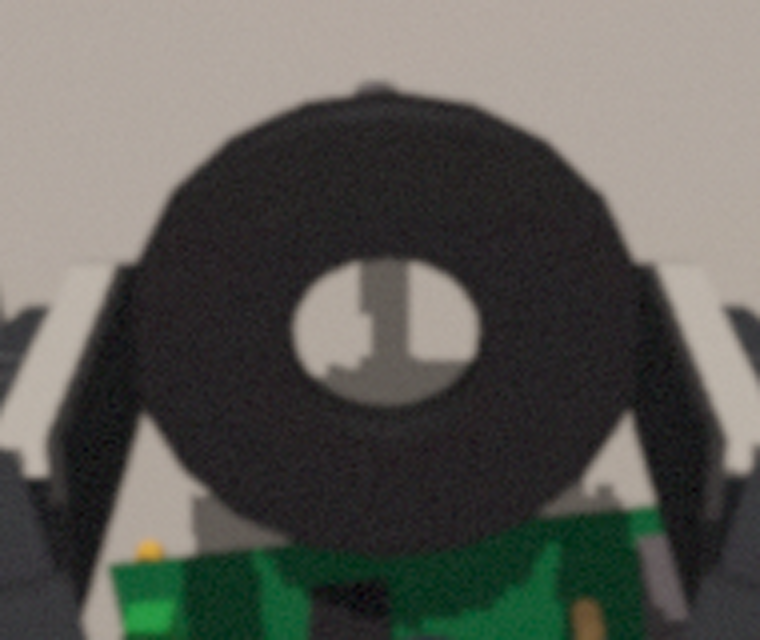

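The stud foot projects just where predicted, (202,254), so the hole is within 2 mm of the stud. Lowering.

```bash
python3 -m handwheel '-0.0015 0.015 0.001 0; -0.0015 0.025 0.001 0; -0.0015 0.035 0.001 0; -0.0015 0.045 0.001 0; -0.0015 0.055 0.001 0; -0.0015 0.063 0.001 0; -0.0015 0.067 0.001 0; -0.0015 0.067 0.001 0; -0.0015 0.067 0.001 0'
python3 - <<'E'
from h import *
s=monitor.observe(); im=optics.capture('wrist');save(im,'w10'); print(s['tcp_pos'],s['ft_force'],s['grip_width'])
E
```

```text
time: 9.33
tcp_pos: [0.597, 0.064, 0.016]
tcp_rot: [[0.997, -0.0, -0.081], [0.081, -0.0, 0.997], [-0.0, -1.0, -0.0]]
ft_force: [0.2, -0.5, -0.3]
grip_width: 0.0594
[0.597 0.064 0.016] [ 0.1523 -0.5344 -0.2708] 0.05944759570775649
```

View pics/w10.png

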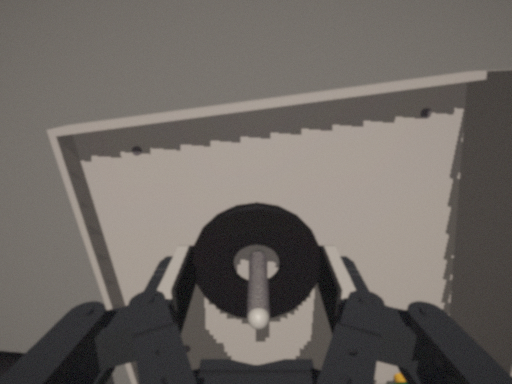

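The stud comes up through the hole at (265,257). Lowering to contact.

```bash
python3 -m handwheel '0 0.002 0 0; 0 0.004 0 0; 0 0.006 0 0; 0 0.006 0 0; 0 0.006 0 0'
```

```text
time: 9.8
tcp_pos: [0.5969, 0.0639, 0.0101]
tcp_rot: [[0.997, -0.0, -0.081], [0.081, -0.0, 0.997], [-0.0, -1.0, -0.0]]
ft_force: [-0.1, 1.3, -0.2]
grip_width: 0.0593
```

```bash
python3 -m handwheel '0 0.001 0 0; 0 0.0015 0 0; 0 0.0015 0 0'; python3 -m handwheel '0 0 0 0; 0 0 0 0; 0 0 0 0; 0 0 0 0' 0.15; python3 -m handwheel '0 -0.02 0 0; 0 -0.05 0 0; 0 -0.08 0 0; 0 -0.11 0 0; 0 -0.12 0 0; 0 -0.12 0 0'
python3 - <<'E'
from h import *
s=monitor.observe(); im=optics.capture('wrist');save(im,'w11'); print(s['tcp_pos'],s['ft_force'],s['grip_width'],s['joint_pos'])
E
```

```text
time: 10.05
tcp_pos: [0.597, 0.0639, 0.0086]
tcp_rot: [[0.997, -0.0, -0.081], [0.081, -0.0, 0.997], [-0.0, -1.0, -0.0]]
ft_force: [-0.2, 0.5, -0.0]
grip_width: 0.0593
time: 10.38
tcp_pos: [0.597, 0.0639, 0.0087]
tcp_rot: [[0.997, 0.0, -0.081], [0.081, -0.0, 0.997], [0.0, -1.0, -0.0]]
ft_force: [0.0, -0.2, 0.1]
grip_width: 0.0728
time: 10.88
tcp_pos: [0.5987, 0.0641, 0.1318]
tcp_rot: [[0.997, 0.005, -0.081], [0.081, 0.001, 0.997], [0.005, -1.0, 0.0]]
ft_force: [0.5, -0.1, 0.5]
grip_width: 0.0727
[0.5987 0.0641 0.1318] [ 0.4621 -0.1215  0.4648] 0.07266617510299996 [ 0.1067  0.4119 -0.0177  1.1359 -0.0001  1.5963]
```

View pics/w11.png

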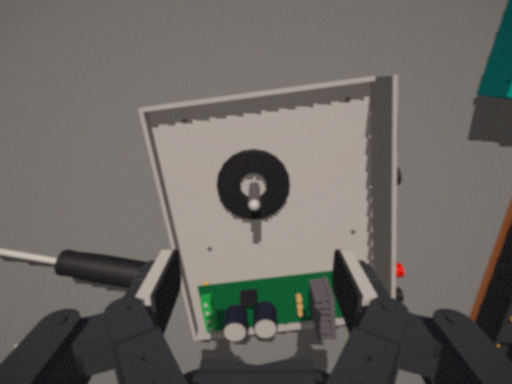

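The large pad lies flat and centred on the stud, at (184,253). Next is the transformer.

Run:
```python
from h import *
s=monitor.observe(); print(tool(s,[0.495,-0.435,0.155]))
```

```text
[-0.1428 -0.0257 -0.4891]
```

```bash
python3 -m handwheel '0 -0.025 -0.02 0; -0.01 -0.025 -0.06 3; -0.02 -0.025 -0.1 6; -0.03 -0.025 -0.14 10; -0.04 -0.025 -0.18 14; -0.055 -0.025 -0.22 18; -0.07 -0.025 -0.258 22; -0.085 -0.025 -0.296 26; -0.1 -0.025 -0.334 30; -0.11 -0.025 -0.372 31; -0.125 -0.025 -0.41 31; -0.135 -0.025 -0.45 31; -0.143 -0.025 -0.48 31; -0.143 -0.025 -0.489 31; -0.143 -0.025 -0.489 31; -0.143 -0.025 -0.489 31; -0.143 -0.025 -0.489 31; -0.143 -0.025 -0.489 31; -0.143 -0.025 -0.489 31' 0
python3 - <<'E'
from h import *
s=monitor.observe(); im=optics.capture('wrist');save(im,'w12'); print(s['tcp_pos'],s['joint_pos'],s['tcp_rot'])
print([(d['location'],d['conf'],atz('wrist',d['location'],.017,s)) for d in pinpoint('wrist','transformer_mid')])
save(cv2.resize(im[100:280,160:360],None,fx=3.3,fy=3.3,interpolation=cv2.INTER_CUBIC),'w12b')
E
```

```text
time: 12.52
tcp_pos: [0.4946, -0.4336, 0.1538]
tcp_rot: [[0.897, -0.0, 0.442], [-0.442, 0.0, 0.897], [-0.0, -1.0, 0.0]]
ft_force: [-0.6, -1.0, 1.1]
grip_width: 0.0852
[ 0.4946 -0.4336  0.1538] [-0.7198  0.4978  0.1837  1.2568  0.      1.309 ] [[ 0.8969 -0.0001  0.4422]
 [-0.4422  0.0001  0.8969]
 [-0.0002 -1.      0.    ]]
[([199.8, 139.7], 0.75, array([ 0.3893, -0.4043,  0.017 ])), ([139.7, 369.1], 0.62, array([ 0.5982, -0.4454,  0.017 ])), ([183.5, 258.1], 0.59, array([ 0.4943, -0.4385,  0.017 ]))]
```

View pics/w12.png

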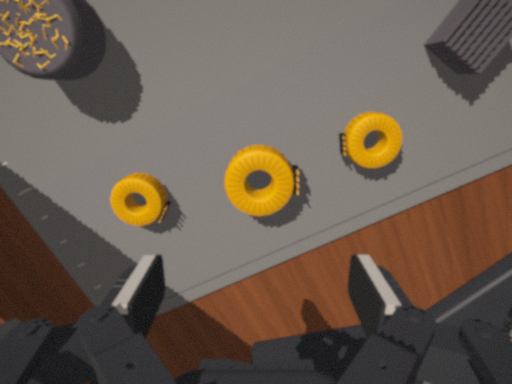

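View pics/w12b.png

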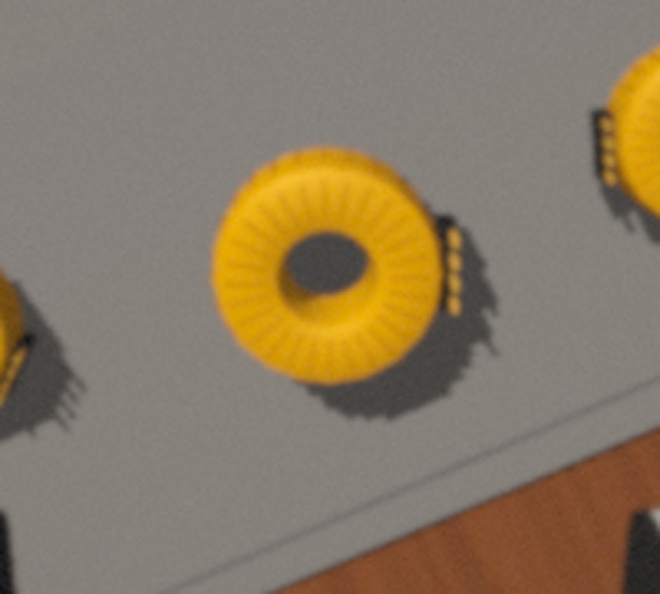

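The largest ring sits at (180,259), with its tag at (182,297), along tool +x. To grip across the ring's y I'll roll -90°. Measuring it first.

Run:
```python
from h import *
s=monitor.observe(); im=optics.capture('wrist'); hsv=cv2.cvtColor(im,cv2.COLOR_RGB2HSV)
m=(hsv[...,1]>150)&(hsv[...,2]>90)&(hsv[...,0]>14)&(hsv[...,0]<32)
c,d,e=blob('wrist',m,(195,240),.022,s); print(s['tcp_pos'],c,d,e,tool(s,[c[0],c[1],.075]))
```

```text
[ 0.4946 -0.4341  0.154 ] [ 0.4973 -0.4363] 0.06389382399591366 0.06838055700063705 [ 0.0034  0.079  -0.0008]
```

```bash
python3 -m handwheel '0.002 0 -0.001 -7; 0.002 0 -0.001 -14; 0.002 0 -0.001 -21; 0.002 0 -0.001 -28; 0.002 0.0 -0.001 -35; 0.002 0 -0.001 -42; 0.002 0 -0.001 -49; 0.002 0 -0.001 -56; 0.002 0 -0.001 -63; 0.002 0 -0.001 -70; 0.002 0 -0.001 -77; 0.002 0.01 -0.001 -84; 0.002 0.02 -0.001 -90; 0.002 0.035 -0.001 -90; 0.002 0.045 -0.001 -90; 0.002 0.045 -0.001 -90; 0.002 0.045 -0.001 -90; 0.002 0.045 -0.001 -90' 0
python3 - <<'E'
from h import *
s=monitor.observe(); im=optics.capture('wrist');save(im,'w13'); hsv=cv2.cvtColor(im,cv2.COLOR_RGB2HSV)
m=(hsv[...,1]>150)&(hsv[...,2]>90)&(hsv[...,0]>14)&(hsv[...,0]<32)
px=proj('wrist',[.4965,-.436,.02],s);print(px)
c,d,e=blob('wrist',m,px+[0,-35],.022,s); print(s['tcp_pos'],c,d,e,tool(s,[c[0],c[1],.075]))
E
```

```text
time: 14.17
tcp_pos: [0.4958, -0.4369, 0.1094]
tcp_rot: [[0.444, 0.001, -0.896], [0.896, -0.001, 0.444], [-0.0, -1.0, -0.001]]
ft_force: [-0.4, -0.4, 0.5]
grip_width: 0.0853
[196.1485 257.5251]
[ 0.4958 -0.4369  0.1094] [ 0.4974 -0.4364] 0.06476567946789019 0.07165686041116714 [ 0.0012  0.0344 -0.0012]
```

View pics/w13.png

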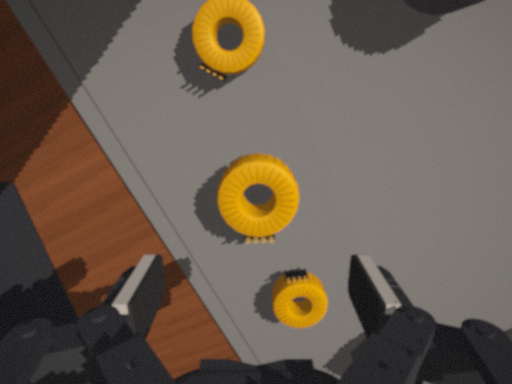

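The ring is at (195,258) with its tag toward -z, so the jaws close across its y. Descending.

```bash
python3 -m handwheel '0.001 0.03 -0.001 0; 0.001 0.06 -0.001 0; 0.001 0.075 -0.001 0; 0.001 0.075 -0.001 0; 0.001 0.075 -0.001 0; 0.001 0.075 -0.001 0' 0
python3 - <<'E'
from h import *
s=monitor.observe(); im=optics.capture('wrist');save(im,'w14'); print(s['tcp_pos'],tool(s,[.497,-.4364,.002]))
E
```

```text
time: 14.72
tcp_pos: [0.4977, -0.4371, 0.0354]
tcp_rot: [[0.444, 0.002, -0.896], [0.896, -0.002, 0.444], [-0.001, -1.0, -0.002]]
ft_force: [0.2, 0.3, 0.8]
grip_width: 0.0854
[ 0.4977 -0.4371  0.0354] [0.0004 0.0334 0.001 ]
```

View pics/w14.png

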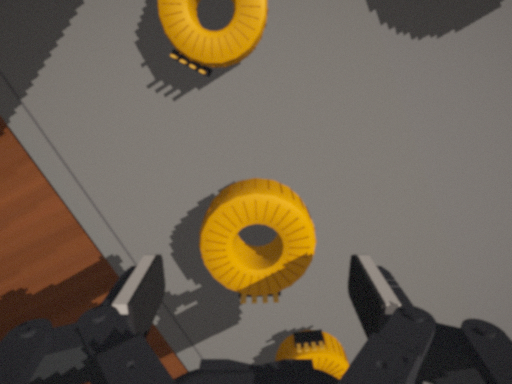

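```bash
python3 -m handwheel '0.0005 0.015 0.001 0; 0.0005 0.026 0.001 0; 0.0005 0.032 0.001 0; 0.0005 0.033 0.001 0; 0.0005 0.033 0.001 0' 0; python3 -m handwheel '0 0 0 0; 0 0 0 0; 0 0 0 0; 0 0 0 0; 0 0 0 0; 0 0 0 0; 0 0 0 0' 0.6 60; python3 -m handwheel '0 -0.003 0 0; 0 -0.008 0 0; 0 -0.015 0 0; 0 -0.025 0 0; 0 -0.04 0 0; 0 -0.04 0 0'
python3 - <<'E'
from h import *
s=monitor.observe(); im=optics.capture('wrist');save(im,'w15'); print(s['tcp_pos'],s['ft_force'])
E
```

```text
time: 15.18
tcp_pos: [0.496, -0.4354, 0.0006]
tcp_rot: [[0.444, -0.0, -0.896], [0.896, 0.0, 0.444], [0.0, -1.0, 0.001]]
ft_force: [0.4, 0.2, 1.1]
grip_width: 0.0851
time: 15.77
tcp_pos: [0.4964, -0.4359, 0.002]
tcp_rot: [[0.444, 0.001, -0.896], [0.896, -0.001, 0.444], [-0.001, -1.0, -0.001]]
ft_force: [-1.7, 0.4, 6.1]
grip_width: 0.0607
time: 16.27
tcp_pos: [0.4975, -0.4367, 0.0441]
tcp_rot: [[0.444, 0.003, -0.896], [0.896, -0.003, 0.444], [-0.001, -1.0, -0.004]]
ft_force: [1.6, -1.2, -3.2]
grip_width: 0.0608
[ 0.4975 -0.4367  0.0441] [ 1.5901 -1.1578 -3.2463]
```

View pics/w15.png

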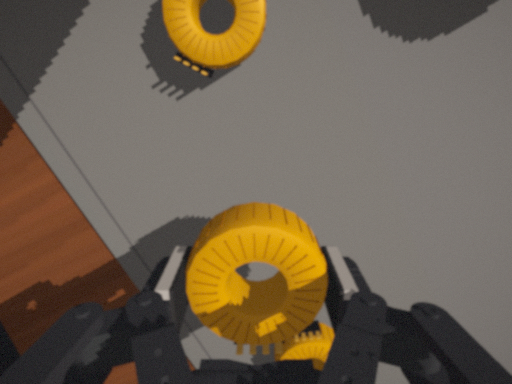

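The transformer is held level, at 60.8 mm grip width and about 3.5 N. Carrying it high to the stud.

Run:
```python
from h import *
s=monitor.observe(); print(tool(s,[0.5983,0.0648,0.125]))
```

```text
[ 0.4939 -0.0832  0.1315]
```

```bash
python3 -m handwheel '0 -0.015 0 0; 0 -0.04 0 0; 0.01 -0.065 0.003 0; 0.03 -0.083 0.008 0; 0.06 -0.083 0.016 0; 0.09 -0.083 0.024 0; 0.125 -0.083 0.033 0; 0.16 -0.083 0.043 0; 0.195 -0.083 0.052 0; 0.23 -0.083 0.061 0; 0.265 -0.083 0.07 0; 0.3 -0.083 0.08 0; 0.335 -0.083 0.09 0; 0.37 -0.083 0.1 0; 0.405 -0.083 0.11 0; 0.435 -0.083 0.12 0; 0.46 -0.083 0.125 0; 0.48 -0.083 0.129 0; 0.49 -0.083 0.131 0; 0.494 -0.083 0.131 0'
python3 -m handwheel '0 0 0 0; 0 0 0 0; 0 0 0 0'
python3 - <<'E'
from h import *
s=monitor.observe(); im=optics.capture('wrist');save(im,'w16'); print(s['tcp_pos'],s['ft_force'],s['grip_width'],tool(s,[0.5983,0.0648,0.1]))
print(proj('wrist',[.5983,.0648,.064],s),proj('wrist',[.5983,.0648,.013],s))
E
```

```text
time: 17.98
tcp_pos: [0.598, 0.067, 0.1231]
tcp_rot: [[0.442, -0.001, -0.897], [0.897, 0.0, 0.442], [-0.0, -1.0, 0.001]]
ft_force: [0.6, -0.4, -4.6]
grip_width: 0.061
time: 18.23
tcp_pos: [0.5977, 0.0641, 0.1236]
tcp_rot: [[0.445, -0.0, -0.896], [0.896, -0.0, 0.445], [-0.001, -1.0, 0.0]]
ft_force: [-0.8, 0.1, -5.1]
grip_width: 0.061
[0.5977 0.0641 0.1236] [-0.7892  0.1005 -5.1331] 0.06100676813968335 [ 0.0009  0.0236 -0.0003]
[211.1317 257.333 ] [187.7161 257.144 ]
```

View pics/w16.png

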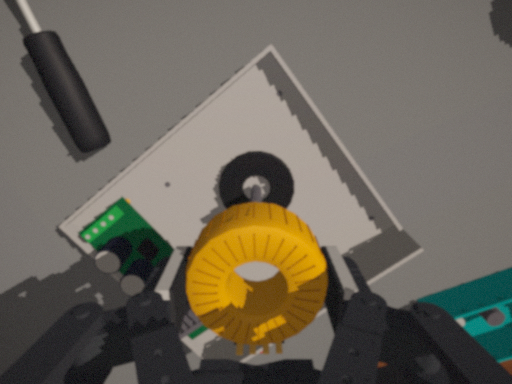

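Run:
```python
from h import *
s=monitor.observe(); R=s['tcp_rot'];p=s['tcp_pos']; im=cv2.imread('pics/w16.png')
th=np.linspace(0,2*np.pi,60)
for dz,col in((0,(255,0,0)),(-.003,(0,0,255))):
  for h,rad in((.029,.012),(.015,.031)):
    for t in th:
      q=proj('wrist',p+R@np.array([rad*np.cos(t),-h,dz+rad*np.sin(t)]),s); cv2.circle(im,(int(round(q[1]*1)),int(round(q[0]))),0,col,-1)
cv2.imwrite('pics/ov.png',cv2.resize(im[180:370,150:370],None,fx=3.4,fy=3.4,interpolation=cv2.INTER_NEAREST))
```

```text
(no output)
```

View pics/ov.png

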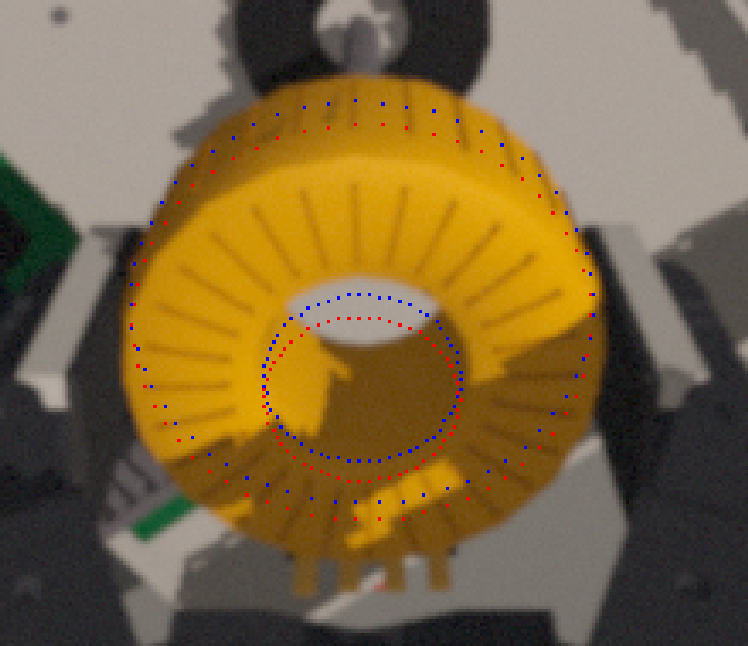

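The overlay puts the transformer's centre within about 1 mm of the TCP. Lowering over the stud.

```bash
python3 -m handwheel '0.001 0.015 0 0; 0.001 0.03 0 0; 0.001 0.042 0 0; 0.001 0.052 0 0; 0.001 0.062 0 0; 0.001 0.072 0 0; 0.001 0.075 0 0; 0.001 0.075 0 0'
python3 - <<'E'
from h import *
s=monitor.observe(); im=optics.capture('wrist');save(im,'w17'); print(s['tcp_pos'],s['ft_force'],s['grip_width'],tool(s,[0.5983,0.0648,0.1]))
E
```

```text
time: 18.95
tcp_pos: [0.5979, 0.066, 0.0477]
tcp_rot: [[0.444, -0.002, -0.896], [0.896, -0.0, 0.444], [-0.001, -1.0, 0.001]]
ft_force: [0.1, -0.8, -3.4]
grip_width: 0.0606
[0.5979 0.066  0.0477] [ 0.1097 -0.8489 -3.415 ] 0.06064905175434064 [-0.0009 -0.0523 -0.0009]
```

View pics/w17.png

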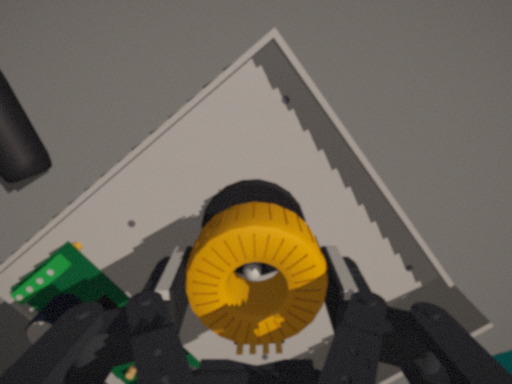

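The stud tip is inside the hole at (271,253). Continuing slowly to contact.

```bash
python3 -m handwheel '0 0.006 0 0; 0 0.012 0 0; 0 0.018 0 0; 0 0.023 0 0; 0 0.026 0 0; 0 0.027 0 0; 0 0.027 0 0; 0 0.027 0 0'; python3 -m handwheel '0 0.001 0 0; 0 0.002 0 0; 0 0.002 0 0; 0 0.002 0 0'
```

```text
time: 19.67
tcp_pos: [0.5985, 0.0663, 0.0217]
tcp_rot: [[0.444, 0.0, -0.896], [0.896, -0.0, 0.444], [-0.0, -1.0, -0.0]]
ft_force: [0.2, -0.3, -4.8]
grip_width: 0.0613
time: 20.0
tcp_pos: [0.5984, 0.0662, 0.0197]
tcp_rot: [[0.444, 0.0, -0.896], [0.896, -0.0, 0.444], [-0.0, -1.0, -0.0]]
ft_force: [0.5, -1.2, -4.3]
grip_width: 0.0607
```

```bash
python3 -m handwheel '0 0.001 0 0; 0 0.001 0 0; 0 0.001 0 0'; python3 -m handwheel '0 0.001 0 0; 0 0.001 0 0; 0 0.001 0 0'
```

```text
time: 20.25
tcp_pos: [0.5984, 0.0662, 0.0186]
tcp_rot: [[0.444, -0.0, -0.896], [0.896, -0.0, 0.444], [-0.0, -1.0, 0.0]]
ft_force: [0.0, 0.8, -3.4]
grip_width: 0.0608
time: 20.5
tcp_pos: [0.5985, 0.0663, 0.0181]
tcp_rot: [[0.444, 0.0, -0.896], [0.896, -0.0, 0.444], [0.0, -1.0, -0.0]]
ft_force: [-0.6, 0.5, 2.9]
grip_width: 0.0608
```

Contact: the vertical force went from -3.4 to +2.9 N. Releasing.

```bash
python3 -m handwheel '0 0 0 0; 0 0 0 0; 0 0 0 0; 0 0 0 0; 0 0 0 0' 0.1 20; python3 -m handwheel '0 -0.02 0 0; 0 -0.05 0 0; 0 -0.08 0 0; 0 -0.11 0 0; 0 -0.12 0 0; 0 -0.12 0 0; 0 -0.12 0 0'
python3 - <<'E'
from h import *
s=monitor.observe(); im=optics.capture('wrist');save(im,'w18'); print(s['tcp_pos'],s['ft_force'],s['grip_width'],s['joint_pos'])
print(tool(s,[0.49,0.435,0.14]))
E
```

```text
time: 20.92
tcp_pos: [0.5985, 0.0662, 0.0177]
tcp_rot: [[0.444, 0.0, -0.896], [0.896, -0.0, 0.444], [-0.0, -1.0, -0.0]]
ft_force: [0.1, -0.2, 0.4]
grip_width: 0.0773
time: 21.5
tcp_pos: [0.5985, 0.0662, 0.1375]
tcp_rot: [[0.444, 0.001, -0.896], [0.896, -0.0, 0.444], [0.0, -1.0, -0.001]]
ft_force: [0.1, -0.5, -0.1]
grip_width: 0.0772
[0.5985 0.0662 0.1375] [ 0.0773 -0.4828 -0.1267] 0.07718663214173337 [ 0.1103  0.4118 -0.0022  1.1561 -0.0001  0.5701]
[ 0.2823 -0.0025  0.2609]
```

View pics/w18.png

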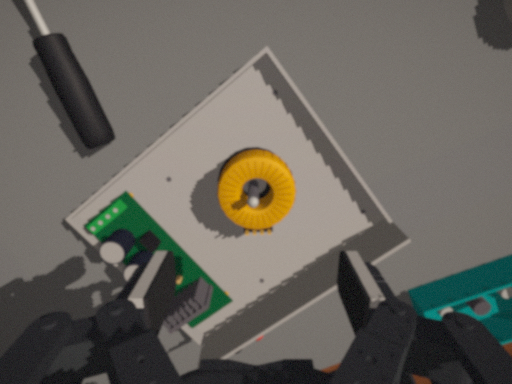

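The transformer is seated round the stud at (188,257). Next is the small pad.

```bash
python3 -m handwheel '0.02 0 0.02 0; 0.047 0 0.044 0; 0.074 0 0.068 0; 0.101 0 0.093 0; 0.128 0 0.118 0; 0.155 0 0.143 0; 0.182 0 0.168 0; 0.209 0 0.193 0; 0.236 0 0.218 0; 0.26 0 0.24 0; 0.275 0 0.254 0; 0.282 0 0.261 0; 0.282 0 0.261 0; 0.282 0 0.261 0; 0.282 0 0.261 0' 0
python3 - <<'E'
from h import *
s=monitor.observe(); im=optics.capture('wrist');save(im,'w19'); print(s['tcp_pos'],s['joint_vel'].round(2))
print([(d['location'],d['conf'],atz('wrist',d['location'],.006,s)) for d in pinpoint('wrist','pad_small_mid')])
E
```

```text
time: 22.8
tcp_pos: [0.4899, 0.4333, 0.137]
tcp_rot: [[0.445, -0.001, -0.896], [0.896, -0.001, 0.445], [-0.002, -1.0, 0.0]]
ft_force: [-0.0, -0.6, -0.4]
grip_width: 0.0852
[0.4899 0.4333 0.137 ] [-0.01 -0.01  0.    0.    0.    0.  ]
[]
```

View pics/w19.png

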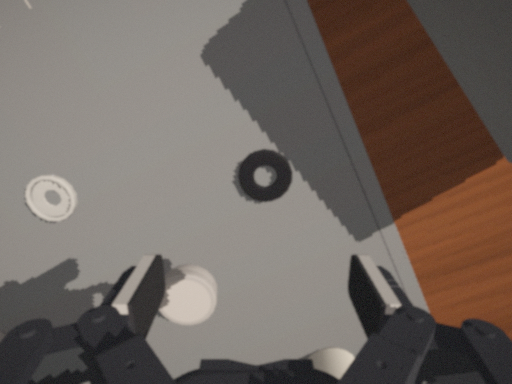

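Run:
```python
from h import *
s=monitor.observe(); im=optics.capture('wrist'); g=im.max(2); print(s['tcp_pos'],im[175,245],im[190,310],im[175,263])
for th in (35,40,45,50): 
  c,d,e=blob('wrist',g<th,(175,248),.008,s); print(th,c,d,e,tool(s,[*c,.02]))
```

```text
[0.4902 0.4332 0.1375] [42 39 42] [135 131 129] [150 146 141]
35 [0.1523 0.143 ] 0.8993428662838543 0.00019999999494757503 [-0.4103  0.1178  0.1733]
40 [0.1523 0.1347] 0.8901349575179116 0.00019999999494757503 [-0.4178  0.1178  0.1697]
45 [0.4893 0.4409] 0.03551028511031375 0.044319380074739456 [0.0065 0.1175 0.0043]
50 [0.4893 0.4412] 0.04303735713278721 0.04518962278962135 [0.0068 0.1175 0.0044]
```

```bash
python3 -m handwheel '0.007 0.035 0.0045 0; 0.007 0.07 0.0045 0; 0.007 0.1 0.0045 0; 0.007 0.115 0.0045 0; 0.007 0.115 0.0045 0; 0.007 0.115 0.0045 0; 0.007 0.115 0.0045 0' 0.28 20
python3 - <<'E'
from h import *
s=monitor.observe(); im=optics.capture('wrist');save(im,'w20'); g=im.max(2); print(s['tcp_pos'],s['grip_width'])
px=proj('wrist',[.4893,.4412,.009],s);print(px)
for th in (50,60,70): 
  c,d,e=blob('wrist',(g<th)&(np.arange(384)[:,None]<300),px+[-30,0],.009,s); print(th,c,d,e,tool(s,[*c,.002]))
E
```

```text
time: 23.53
tcp_pos: [0.4898, 0.4432, 0.0242]
tcp_rot: [[0.444, 0.002, -0.896], [0.896, 0.001, 0.444], [0.002, -1.0, -0.001]]
ft_force: [0.1, 0.4, -0.1]
grip_width: 0.0616
[0.4898 0.4432 0.0242] 0.06157896954645167
[242.2756 252.2231]
50 [0.1482 0.1398] 0.8908903290039374 0.00019999999494757503 [-0.4236  0.0213  0.1712]
60 [0.4891 0.4414] 0.04449031451845316 0.0470411442220211 [-0.002   0.0222 -0.0002]
70 [0.4886 0.4419] 0.04589934871209899 0.04780929535627365 [-0.0017  0.0222  0.0004]
```

View pics/w20.png

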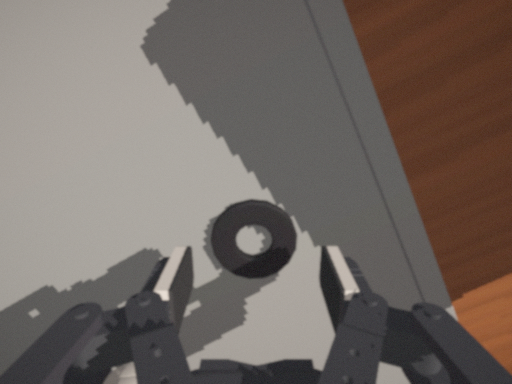

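The small pad measures about 48 mm and sits at (239,253) between the jaws. Going down, gripping and lifting.

```bash
python3 -m handwheel '-0.002 0.01 0 0; -0.002 0.018 0 0; -0.002 0.021 0 0; -0.002 0.0215 0 0; -0.002 0.0215 0 0; -0.002 0.0215 0 0'; python3 -m handwheel '0 0 0 0; 0 0 0 0; 0 0 0 0; 0 0 0 0; 0 0 0 0; 0 0 0 0' 0.6 25; python3 -m handwheel '0 -0.003 0 0; 0 -0.01 0 0; 0 -0.025 0 0; 0 -0.04 0 0; 0 -0.04 0 0'
python3 - <<'E'
from h import *
s=monitor.observe(); im=optics.capture('wrist');save(im,'w21'); print(s['tcp_pos'],tool(s,[.5983,.0648,.12]))
E
```

```text
time: 24.08
tcp_pos: [0.4879, 0.4413, 0.0012]
tcp_rot: [[0.444, 0.0, -0.896], [0.896, -0.0, 0.444], [-0.0, -1.0, -0.0]]
ft_force: [0.1, 0.9, -0.6]
grip_width: 0.0619
time: 24.58
tcp_pos: [0.4881, 0.4415, 0.0017]
tcp_rot: [[0.444, 0.001, -0.896], [0.896, 0.001, 0.444], [0.001, -1.0, -0.0]]
ft_force: [-0.8, 0.1, 5.8]
grip_width: 0.0458
time: 25.0
tcp_pos: [0.4891, 0.4424, 0.0443]
tcp_rot: [[0.444, 0.003, -0.896], [0.896, 0.003, 0.444], [0.004, -1.0, -0.002]]
ft_force: [-0.2, 0.7, -0.0]
grip_width: 0.0453
[0.4891 0.4424 0.0443] [-0.2897 -0.0764 -0.2655]
```

View pics/w21.png

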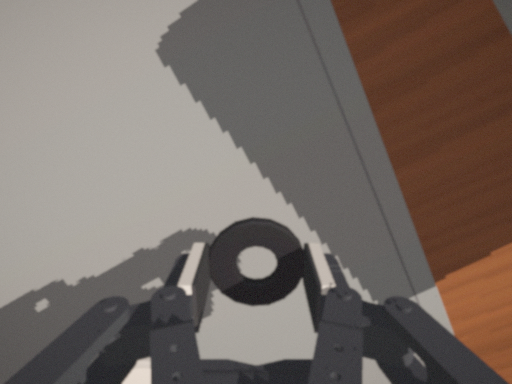

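The small pad is held level at (261,257). Carrying it to the stud.

```bash
python3 -m handwheel '0 -0.03 0 0; -0.015 -0.06 -0.004 0; -0.04 -0.075 -0.011 0; -0.07 -0.075 -0.02 0; -0.1 -0.075 -0.028 0; -0.13 -0.075 -0.036 0; -0.16 -0.075 -0.044 0; -0.19 -0.075 -0.053 0; -0.22 -0.075 -0.06 0; -0.245 -0.075 -0.067 0; -0.265 -0.075 -0.072 0; -0.28 -0.075 -0.075 0; -0.289 -0.075 -0.077 0; -0.29 -0.075 -0.077 0; -0.29 -0.075 -0.077 0'
python3 - <<'E'
from h import *
s=monitor.observe(); print(tool(s,[.5983,.0648,.12]))
E
```

```text
time: 26.3
tcp_pos: [0.4282, 0.1472, 0.1161]
tcp_rot: [[0.445, -0.0, -0.896], [0.896, 0.0, 0.445], [0.0, -1.0, 0.0]]
ft_force: [-0.8, -0.5, 0.3]
grip_width: 0.0457
[ 0.0018 -0.004  -0.189 ]
```

I misread the z component, so the arm stopped short, safely and at height. Finishing the shift now.

```bash
python3 -m handwheel '0.002 -0.004 -0.035 0; 0.002 -0.004 -0.07 0; 0.002 -0.004 -0.105 0; 0.002 -0.004 -0.14 0; 0.002 -0.004 -0.165 0; 0.002 -0.004 -0.182 0; 0.002 -0.004 -0.189 0; 0.002 -0.004 -0.189 0; 0.002 -0.004 -0.189 0; 0.002 -0.004 -0.189 0'
python3 - <<'E'
from h import *
s=monitor.observe(); im=optics.capture('wrist');save(im,'w22'); print(s['tcp_pos'],tool(s,[.5983,.0648,.12]),s['grip_width'])
print(proj('wrist',[.5983,.0648,.064],s),proj('wrist',[.5983,.0648,.047],s))
E
```

```text
time: 27.13
tcp_pos: [0.5973, 0.0661, 0.12]
tcp_rot: [[0.443, -0.001, -0.897], [0.897, 0.0, 0.443], [-0.0, -1.0, 0.001]]
ft_force: [-0.4, 0.0, -0.2]
grip_width: 0.0456
[0.5973 0.0661 0.12  ] [-0.0007 -0.     -0.0014] 0.045562625601928836
[214.8486 254.9489] [205.6144 255.038 ]
```

View pics/w22.png

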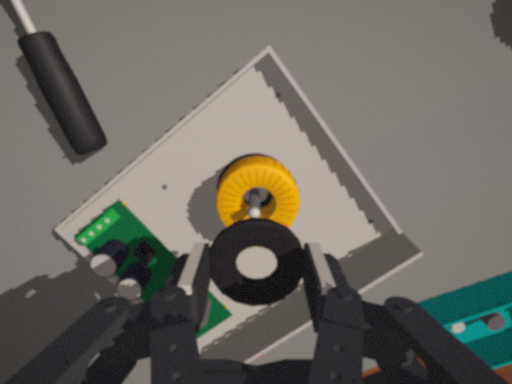

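```bash
python3 -m handwheel '-0.001 0.015 -0.002 0; -0.001 0.03 -0.002 0; -0.001 0.042 -0.002 0; -0.001 0.052 -0.002 0; -0.001 0.06 -0.002 0; -0.001 0.065 -0.002 0; -0.001 0.065 -0.002 0; -0.001 0.065 -0.002 0'
python3 - <<'E'
from h import *
s=monitor.observe(); im=optics.capture('wrist');save(im,'w23'); print(s['tcp_pos'],tool(s,[.5983,.0648,.12]),s['grip_width'])
print(atz('wrist',(262,257),s['tcp_pos'][2]+.0073,s))
save(cv2.resize(im[180:330,150:360],None,fx=3.5,fy=3.5,interpolation=cv2.INTER_CUBIC),'w23b')
E
```

```text
time: 27.85
tcp_pos: [0.5997, 0.0635, 0.0554]
tcp_rot: [[0.444, 0.0, -0.896], [0.896, -0.0, 0.444], [-0.0, -1.0, -0.0]]
ft_force: [-0.1, -0.6, -0.1]
grip_width: 0.0456
[0.5997 0.0635 0.0554] [ 0.0006 -0.0646  0.0019] 0.04560544129797318
[0.5993 0.0643 0.0627]
```

View pics/w23b.png

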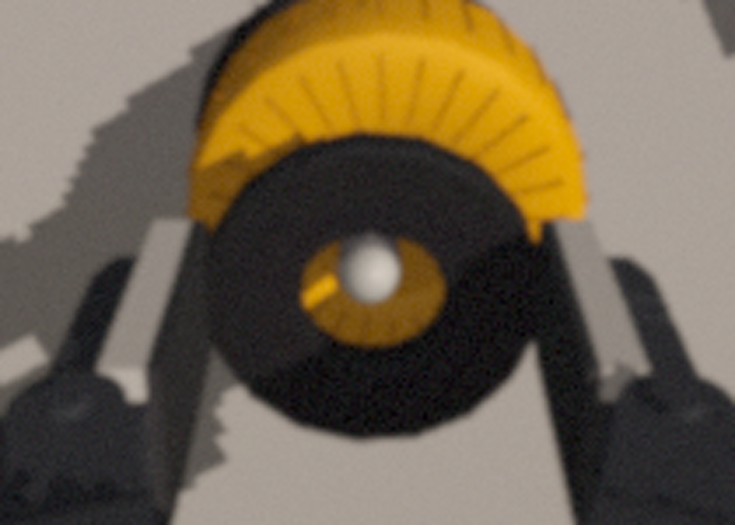

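The stud is in the hole, about 2 mm off toward image-up. I'll correct that while lowering.

```bash
python3 -m handwheel '0 0.002 0.0015 0; 0 0.004 0.0015 0; 0 0.006 0.0015 0; 0 0.0075 0.0015 0; 0 0.0075 0.0015 0; 0 0.0075 0.0015 0'; python3 -m handwheel '0 0.001 0 0; 0 0.001 0 0; 0 0.001 0 0'; python3 -m handwheel '0 0.001 0 0; 0 0.001 0 0; 0 0.001 0 0'
```

```text
time: 28.4
tcp_pos: [0.5983, 0.064, 0.0475]
tcp_rot: [[0.444, -0.0, -0.896], [0.896, -0.0, 0.444], [-0.0, -1.0, 0.0]]
ft_force: [-0.3, 0.0, 0.2]
grip_width: 0.0452
time: 28.65
tcp_pos: [0.5984, 0.064, 0.0467]
tcp_rot: [[0.444, -0.0, -0.896], [0.896, -0.0, 0.444], [-0.0, -1.0, 0.0]]
ft_force: [-0.5, -0.1, 0.2]
grip_width: 0.0454
time: 28.9
tcp_pos: [0.5986, 0.064, 0.0458]
tcp_rot: [[0.444, 0.0, -0.896], [0.896, -0.0, 0.444], [0.0, -1.0, -0.0]]
ft_force: [0.1, 1.1, 0.4]
grip_width: 0.0457
```

```bash
python3 -m handwheel '0 0.001 0 0; 0 0.001 0 0; 0 0.001 0 0'; python3 -m handwheel '0 0 0 0; 0 0 0 0; 0 0 0 0; 0 0 0 0; 0 0 0 0' 0.2 20; python3 -m handwheel '0 -0.02 0 0; 0 -0.05 0 0; 0 -0.07 0 0; 0 -0.08 0 0; 0 -0.08 0 0; 0 -0.08 0 0'
python3 - <<'E'
from h import *
s=monitor.observe(); im=optics.capture('wrist');save(im,'w24'); print(s['tcp_pos'],s['ft_force'],s['grip_width'])
print(tool(s,[0.424,0.258,0.14]))
E
```

```text
time: 29.15
tcp_pos: [0.5986, 0.064, 0.0456]
tcp_rot: [[0.444, 0.001, -0.896], [0.896, -0.0, 0.444], [0.0, -1.0, -0.001]]
ft_force: [-3.3, -0.6, 9.4]
grip_width: 0.0458
time: 29.57
tcp_pos: [0.5983, 0.064, 0.0445]
tcp_rot: [[0.444, -0.0, -0.896], [0.896, -0.0, 0.444], [-0.0, -1.0, 0.0]]
ft_force: [-0.1, -0.0, -0.0]
grip_width: 0.0683
time: 30.07
tcp_pos: [0.5984, 0.064, 0.1242]
tcp_rot: [[0.444, 0.0, -0.896], [0.896, -0.0, 0.444], [-0.0, -1.0, -0.0]]
ft_force: [-0.4, -0.7, -0.7]
grip_width: 0.0682
[0.5984 0.064  0.1242] [-0.4032 -0.7217 -0.6605] 0.06820570649493143
[ 0.0965 -0.0158  0.2424]
```

View pics/w24.png

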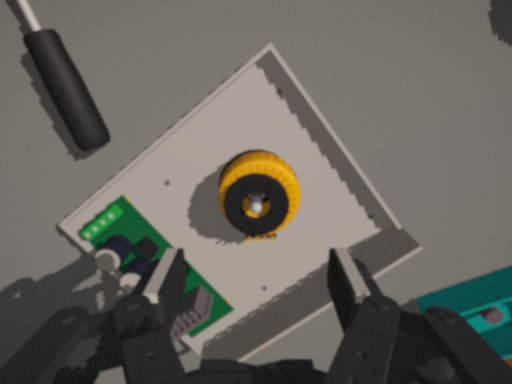

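The small pad lies flat on the transformer at (203,256). Last is the dish.

```bash
python3 -m handwheel '0.01 -0.015 0.035 0; 0.025 -0.015 0.07 0; 0.04 -0.015 0.105 0; 0.055 -0.015 0.14 0; 0.07 -0.015 0.175 0; 0.083 -0.015 0.205 0; 0.092 -0.015 0.228 0; 0.096 -0.015 0.24 0; 0.0965 -0.015 0.242 0; 0.0965 -0.015 0.242 0; 0.0965 -0.015 0.242 0; 0.0965 -0.015 0.242 0' 0
python3 - <<'E'
from h import *
s=monitor.observe(); im=optics.capture('wrist');save(im,'w25'); print(s['tcp_pos'],s['joint_vel'].round(2))
print([(d['location'],d['conf'],atz('wrist',d['location'],.006,s)) for d in pinpoint('wrist','dish_mid')])
save(cv2.resize(im[130:240,190:320],None,fx=5,fy=5,interpolation=cv2.INTER_CUBIC),'w25b')
E
```

```text
time: 31.12
tcp_pos: [0.4251, 0.257, 0.1393]
tcp_rot: [[0.445, -0.0, -0.896], [0.896, -0.001, 0.445], [-0.001, -1.0, -0.0]]
ft_force: [0.0, -0.8, 0.1]
grip_width: 0.0851
[0.4251 0.257  0.1393] [-0. -0.  0.  0.  0.  0.]
[([178.1, 256.8], 0.7, array([0.4242, 0.2582, 0.006 ]))]
```

View pics/w25.png

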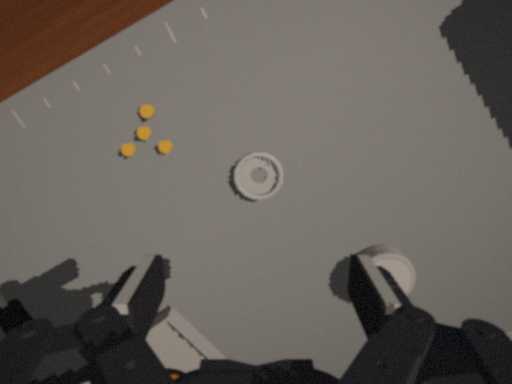

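View pics/w25b.png

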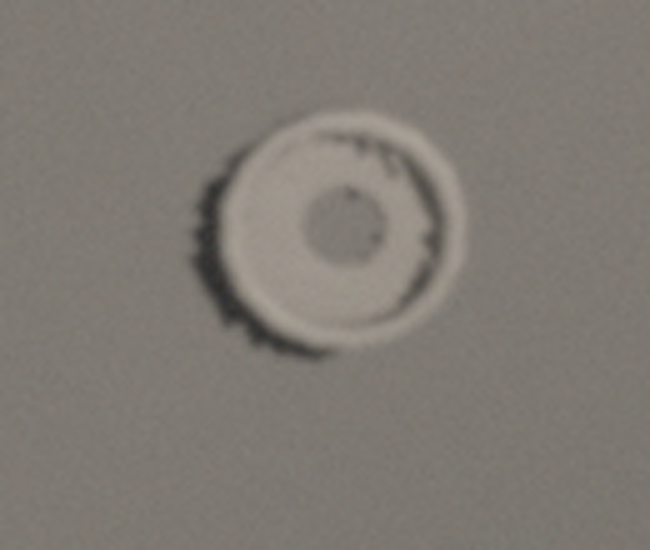

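The dish lies hollow up, rim centre (176,258.6). Measuring it, then descending.

Run:
```python
from h import *
s=monitor.observe(); c=atz('wrist',(176,258.6),.009,s); print(s['tcp_pos'],c,tool(s,[*c[:2],.024]))
```

```text
[0.4251 0.2571 0.1394] [0.4225 0.2609 0.009 ] [0.0023 0.1154 0.0041]
```

```bash
python3 -m handwheel '0.002 0.035 0.004 0; 0.002 0.07 0.004 0; 0.002 0.1 0.004 0; 0.002 0.115 0.004 0; 0.002 0.115 0.004 0; 0.002 0.115 0.004 0; 0.002 0.115 0.004 0; 0.002 0.115 0.004 0' 0.33 20
python3 - <<'E'
from h import *
s=monitor.observe(); im=optics.capture('wrist');save(im,'w26'); print(s['tcp_pos'],s['grip_width'],tool(s,[.4225,.2609,.003]))
print(proj('wrist',[.4225,.2609,.009],s))
save(cv2.resize(im[180:330,150:360],None,fx=3.5,fy=3.5,interpolation=cv2.INTER_CUBIC),'w26b')
E
```

```text
time: 31.88
tcp_pos: [0.4229, 0.2619, 0.0261]
tcp_rot: [[0.444, 0.002, -0.896], [0.896, 0.001, 0.444], [0.002, -1.0, -0.001]]
ft_force: [-0.6, 0.0, -0.3]
grip_width: 0.0575
[0.4229 0.2619 0.0261] 0.05753909461322198 [-0.0011  0.0231 -0.0001]
[240.0277 254.0002]
```

View pics/w26b.png

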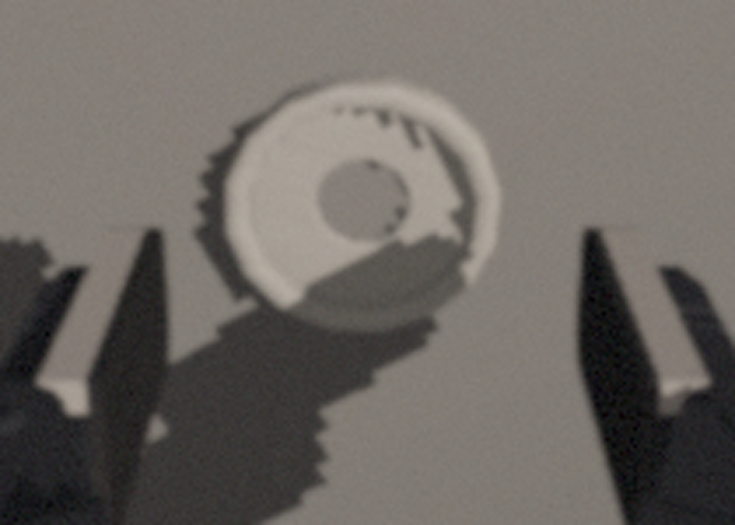

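```bash
python3 -m handwheel '-0.001 0.01 0.001 0; -0.001 0.018 0.001 0; -0.001 0.0205 0.001 0; -0.001 0.021 0.001 0; -0.001 0.021 0.001 0; -0.001 0.021 0.001 0'; python3 -m handwheel '0 0 0 0; 0 0 0 0; 0 0 0 0; 0 0 0 0; 0 0 0 0; 0 0 0 0' 0.65 25
```

```text
time: 32.43
tcp_pos: [0.4205, 0.2611, 0.0039]
tcp_rot: [[0.444, 0.0, -0.896], [0.896, 0.0, 0.444], [0.0, -1.0, -0.0]]
ft_force: [0.2, -0.1, 0.2]
grip_width: 0.057
time: 32.93
tcp_pos: [0.4206, 0.2612, 0.0043]
tcp_rot: [[0.444, 0.001, -0.896], [0.896, 0.0, 0.444], [0.001, -1.0, -0.0]]
ft_force: [-0.6, -0.3, 6.1]
grip_width: 0.0415
```

```bash
python3 -m handwheel '0 -0.003 0 0; 0 -0.01 0 0; 0 -0.025 0 0; 0 -0.04 0 0; 0 -0.04 0 0'
python3 - <<'E'
from h import *
s=monitor.observe(); im=optics.capture('wrist');save(im,'w27'); print(s['tcp_pos'],s['grip_width'],tool(s,[.5983,.0648,.12]))
save(cv2.resize(im[180:330,150:360],None,fx=3.5,fy=3.5,interpolation=cv2.INTER_CUBIC),'w27b')
E
```

```text
time: 33.35
tcp_pos: [0.4218, 0.2619, 0.0464]
tcp_rot: [[0.444, 0.003, -0.896], [0.896, 0.002, 0.444], [0.003, -1.0, -0.002]]
ft_force: [0.9, 0.7, -0.0]
grip_width: 0.0412
[0.4218 0.2619 0.0464] 0.04119360072727177 [-0.098  -0.0734 -0.2458]
```

View pics/w27b.png

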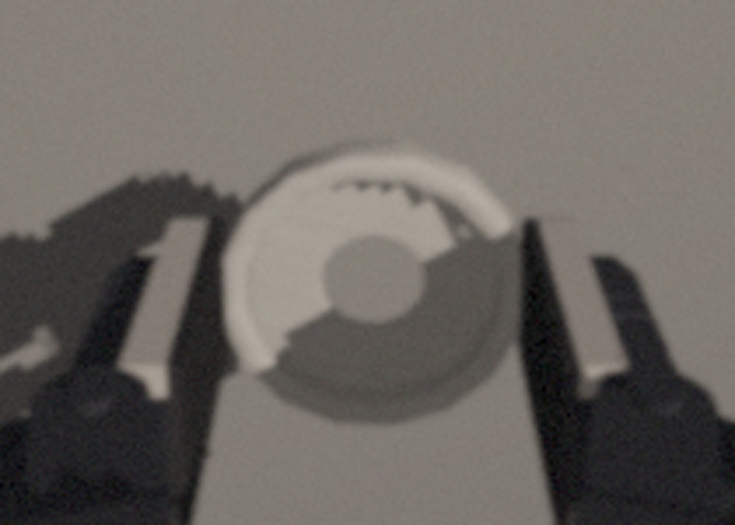

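The dish is held level. Carrying it over.

```bash
python3 -m handwheel '0 -0.03 0 0; -0.01 -0.06 -0.025 0; -0.023 -0.073 -0.055 0; -0.037 -0.073 -0.09 0; -0.05 -0.073 -0.125 0; -0.063 -0.073 -0.16 0; -0.077 -0.073 -0.195 0; -0.09 -0.073 -0.225 0; -0.097 -0.073 -0.242 0; -0.098 -0.073 -0.246 0; -0.098 -0.073 -0.246 0; -0.098 -0.073 -0.246 0; -0.098 -0.073 -0.246 0'
python3 - <<'E'
from h import *
s=monitor.observe(); im=optics.capture('wrist');save(im,'w28'); print(s['tcp_pos'],s['grip_width'],tool(s,[.5983,.0648,.12]))
c=atz('wrist',(260,256.9),s['tcp_pos'][2]+.0007,s); print('dish',c,tool(s,c)); print(proj('wrist',[.5983,.0648,.064],s))
save(cv2.resize(im[180:330,150:360],None,fx=3.5,fy=3.5,interpolation=cv2.INTER_CUBIC),'w28b')
E
```

```text
time: 34.48
tcp_pos: [0.5963, 0.0649, 0.1164]
tcp_rot: [[0.443, -0.001, -0.897], [0.897, 0.0, 0.443], [-0.0, -1.0, 0.001]]
ft_force: [0.5, -0.3, -0.3]
grip_width: 0.0415
[0.5963 0.0649 0.1164] 0.041469124637897044 [ 0.0008 -0.0036 -0.0018]
dish [0.5984 0.0644 0.1171] [ 0.0005 -0.0007 -0.002 ]
[217.5485 257.2049]
```

View pics/w28b.png

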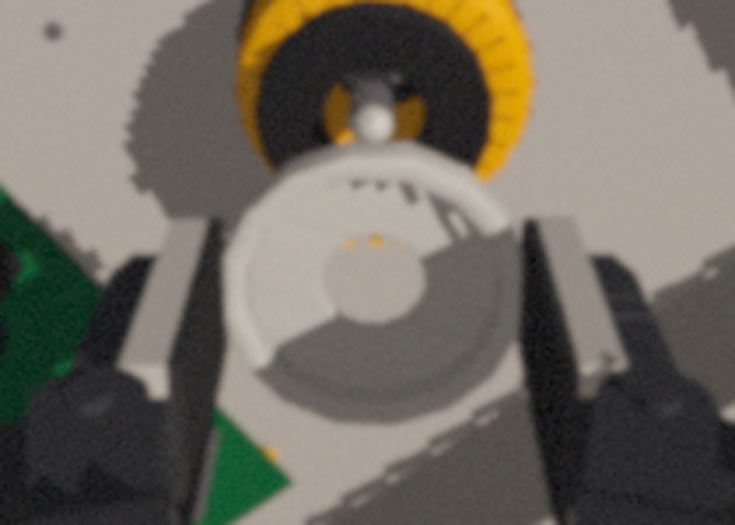

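```bash
python3 -m handwheel '0 0.015 0 0; 0 0.03 0 0; 0 0.04 0 0; 0 0.043 0 0; 0 0.043 0 0; 0 0.043 0 0; 0 0.043 0 0'
python3 - <<'E'
from h import *
s=monitor.observe(); im=optics.capture('wrist');save(im,'w29'); print(s['tcp_pos'],s['grip_width'],tool(s,[.5983,.0648,.12]))
c=atz('wrist',(260,256.9),s['tcp_pos'][2]+.0007,s); print('dish',c); print(proj('wrist',[.5983,.0648,.064],s))
save(cv2.resize(im[200:310,190:320],None,fx=5,fy=5,interpolation=cv2.INTER_CUBIC),'w29b')
E
```

```text
time: 35.12
tcp_pos: [0.5977, 0.0642, 0.0745]
tcp_rot: [[0.444, 0.001, -0.896], [0.896, 0.0, 0.444], [0.001, -1.0, -0.001]]
ft_force: [0.4, 1.6, -0.1]
grip_width: 0.0413
[0.5977 0.0642 0.0745] 0.041309136971440626 [ 0.0008 -0.0455 -0.0003]
dish [0.5998 0.0637 0.0752]
[246.0663 257.4038]
```

View pics/w29b.png

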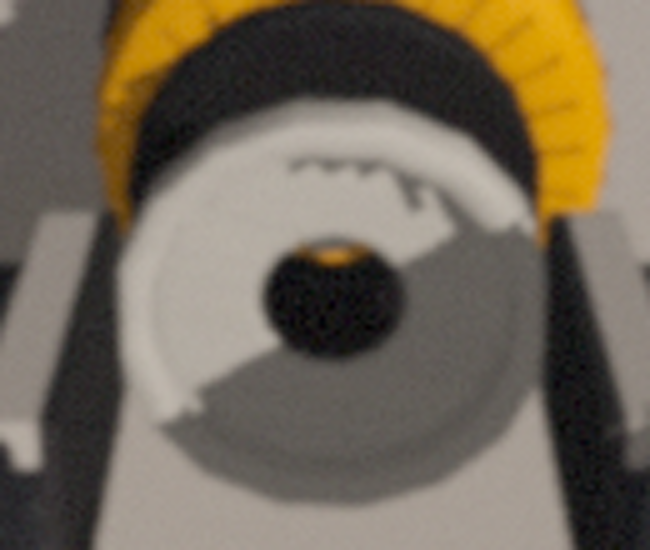

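The hole looks about 2–3 mm short of the stud along +z. Shifting +2.5 mm and lowering a little.

```bash
python3 -m handwheel '0 0.002 0.0025 0; 0 0.005 0.0025 0; 0 0.006 0.0025 0; 0 0.006 0.0025 0; 0 0.006 0.0025 0'
python3 - <<'E'
from h import *
s=monitor.observe(); im=optics.capture('wrist');save(im,'w30'); print(s['tcp_pos'],s['grip_width'],tool(s,[.5983,.0648,.12]))
c=atz('wrist',(260,256.9),s['tcp_pos'][2]+.0007,s); print('dish',c); print(proj('wrist',[.5983,.0648,.064],s))
save(cv2.resize(im[200:310,190:320],None,fx=5,fy=5,interpolation=cv2.INTER_CUBIC),'w30b')
E
```

```text
time: 35.58
tcp_pos: [0.595, 0.0651, 0.0676]
tcp_rot: [[0.444, -0.0, -0.896], [0.896, -0.0, 0.444], [-0.0, -1.0, 0.0]]
ft_force: [-0.1, 0.4, -0.0]
grip_width: 0.0416
[0.595  0.0651 0.0676] 0.04161754074532682 [ 0.0012 -0.0524 -0.0031]
dish [0.597  0.0646 0.0683]
[257.492  258.3516]
```

View pics/w30b.png

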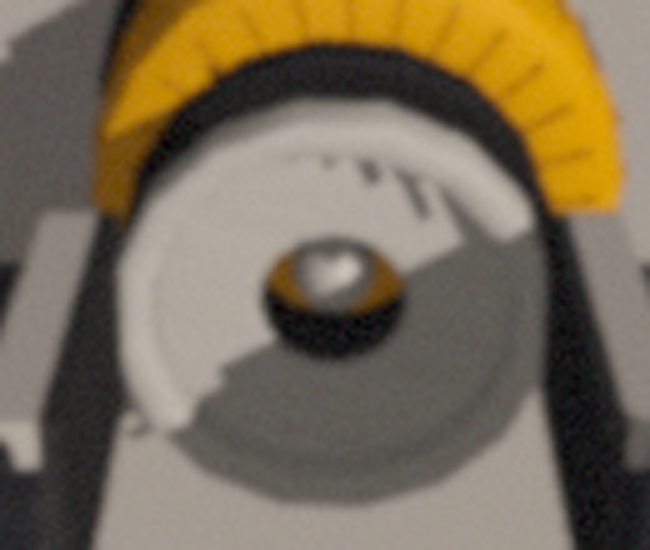

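The stud tip is in the hole and centred sideways at crop (272,334). Lowering.

```bash
python3 -m handwheel '0 0.003 0.0005 0; 0 0.006 0.0005 0; 0 0.009 0.0005 0; 0 0.01 0.0005 0; 0 0.01 0.0005 0; 0 0.01 0.0005 0'
python3 - <<'E'
from h import *
s=monitor.observe(); im=optics.capture('wrist');save(im,'w31'); print(s['tcp_pos'],s['ft_force'])
save(cv2.resize(im[200:310,190:320],None,fx=5,fy=5,interpolation=cv2.INTER_CUBIC),'w31b')
E
python3 -m handwheel '0 0.001 0 0; 0 0.002 0 0; 0 0.002 0 0; 0 0.002 0 0'
```

```text
time: 36.13
tcp_pos: [0.5945, 0.0653, 0.0575]
tcp_rot: [[0.444, -0.0, -0.896], [0.896, -0.0, 0.444], [-0.0, -1.0, 0.0]]
ft_force: [0.6, -0.4, -0.5]
grip_width: 0.0411
[0.5945 0.0653 0.0575] [ 0.5544 -0.4183 -0.5114]
time: 36.52
tcp_pos: [0.5946, 0.0653, 0.0556]
tcp_rot: [[0.444, -0.0, -0.896], [0.896, -0.0, 0.444], [-0.0, -1.0, 0.0]]
ft_force: [0.5, 1.0, -0.5]
grip_width: 0.0413
```

View pics/w31b.png

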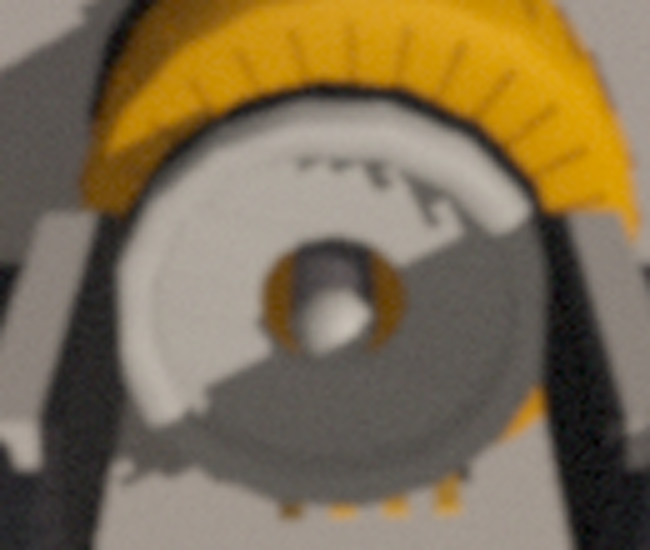

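```bash
python3 -m handwheel '0 0.001 0 0; 0 0.001 0 0; 0 0.001 0 0'; python3 -m handwheel '0 0.0007 0 0; 0 0.0007 0 0; 0 0.0007 0 0'
```

```text
time: 36.77
tcp_pos: [0.5946, 0.0653, 0.0546]
tcp_rot: [[0.444, -0.0, -0.896], [0.896, -0.0, 0.444], [-0.0, -1.0, 0.0]]
ft_force: [0.7, -0.4, -0.5]
grip_width: 0.0414
time: 37.02
tcp_pos: [0.5947, 0.0653, 0.0543]
tcp_rot: [[0.444, 0.0, -0.896], [0.896, -0.0, 0.444], [0.0, -1.0, -0.0]]
ft_force: [-2.1, -0.6, 4.5]
grip_width: 0.0413
```

Contact at 4.5 N, at the expected height. Releasing and retreating.

```bash
python3 -m handwheel '0 0 0 0; 0 0 0 0; 0 0 0 0; 0 0 0 0; 0 0 0 0' 0.25; python3 -m handwheel '0 -0.02 0 0; 0 -0.05 0 0; 0 -0.08 0 0; 0 -0.08 0 0; 0 -0.08 0 0; 0 -0.08 0 0'
python3 - <<'E'
from h import *
s=monitor.observe(); im=optics.capture('wrist');save(im,'w32'); print(s['tcp_pos'],s['ft_force'])
save(cv2.resize(im[130:270,170:350],None,fx=4,fy=4,interpolation=cv2.INTER_CUBIC),'w32b')
im=optics.capture('scene');save(cv2.resize(im[150:280,200:390],None,fx=4,fy=4,interpolation=cv2.INTER_CUBIC),'s32')
E
```

```text
time: 37.43
tcp_pos: [0.5946, 0.0653, 0.0538]
tcp_rot: [[0.444, -0.0, -0.896], [0.896, -0.0, 0.444], [-0.0, -1.0, 0.0]]
ft_force: [0.4, 1.0, -0.5]
grip_width: 0.0639
time: 37.93
tcp_pos: [0.5945, 0.0653, 0.1337]
tcp_rot: [[0.444, -0.0, -0.896], [0.896, -0.0, 0.444], [-0.0, -1.0, 0.0]]
ft_force: [0.1, 0.2, -0.0]
grip_width: 0.0639
[0.5945 0.0653 0.1337] [ 0.0918  0.1567 -0.0086]
```

View pics/w32b.png

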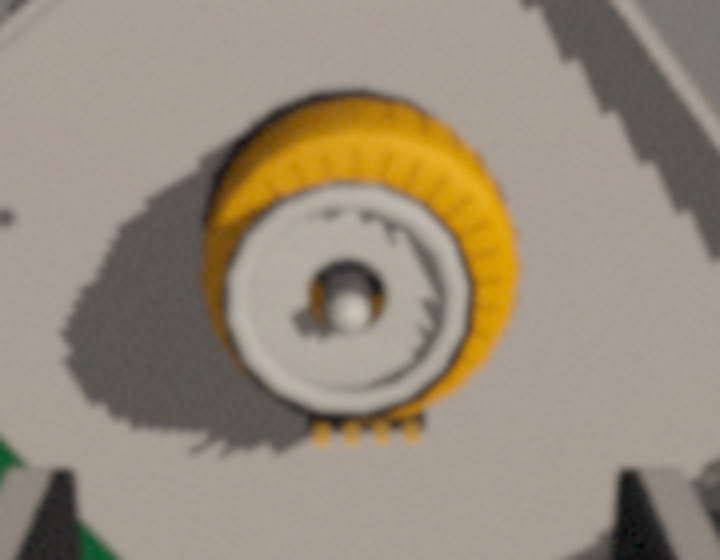

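View pics/s32.png

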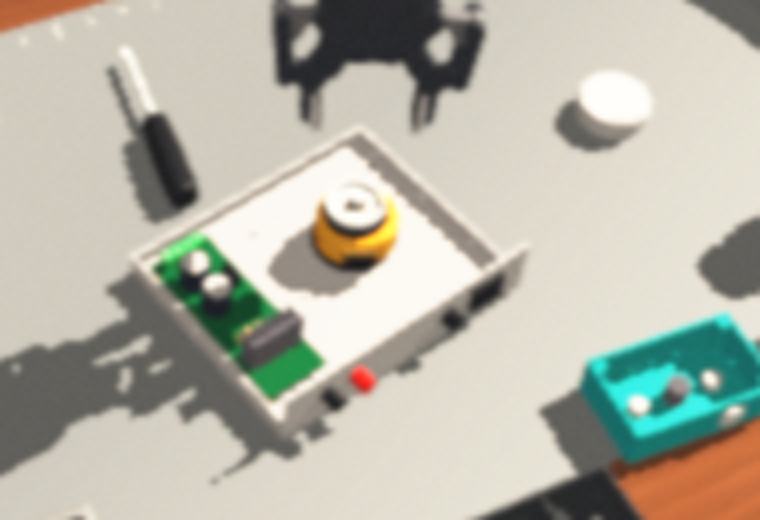

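The stack is level and threaded in both views. The dish is at (203,257), hollow up with the stud through it, and the gripper is clear. Handing in.

Run:
```python
from h import *
print(r.sign_off())
```

```text
the job is handed in; nothing more can be done
None
```

I stacked the large pad, the largest of the three transformers (gripped across y), the small pad and the dished plate (hollow up) on the stud in that order. I then handed the job in at about 38 s; no verdict is reported.

**Touch-down:** I lowered the transformer until it touched, and the vertical force went from −3.4 to +2.9 N before I opened the jaws. The small pad and the dish also touched at the heights I expected, with 9.4 N and 4.5 N. I released the large pad at floor level without feeling clear contact, but the next picture showed it flat and centred.

**Last checks:** The wrist and scene pictures show all four parts level round the stud, with the gripper clear and no outside force. I judged the levels by eye and from the contact heights, and did not measure them separately. The screwdriver and flux tin look undisturbed. The tip cleaner was out of the last views, but nothing I did came near it.

**What disagreed or went wrong:**
- The first stud estimates from the top and scene cameras were 15 mm apart, so I used closer wrist views instead.
- I misread one shift while carrying the small pad, so the arm stopped short at a safe height, and I corrected it with the next move.
- The dish hole was 2–3 mm off the stud on approach, and I corrected it before lowering.

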